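Lock the day's valuables in the bench safe

TASK

Lock up for the night: put every ring box, silver bar and the tin of stones lying on the jeweller's bench into the open safe drawer, then push the drawer fully home until its catch seats. Then slide the key cover fully open, press the keys all the way down one at a time in the order right, left, middle, right (as seen from the robot's place, facing the safe), and slide the cover fully shut again. Press no key before the drawer is home, and leave the tools, the blue wax blank and the wooden clamp where they are.

Things in the scene. Friction and masses are not known exactly. Their poses are not given: they have to be found in the camera images.
- safe: low grey steel bench safe, fixed to the bench, 240 mm deep (its x) x 360 mm wide (its y) x 85 mm tall; origin at the centre of its underside. Its -x side is the front, with the drawer, and looks towards the robot; its +y is to the robot's left. On its top two aluminium rails along y (8 mm wide, tops 113 mm above the bench, the nearer one 31 mm back from the front edge) carry the key cover
- drawer (a joint): how far the safe's drawer stands open, m: 0 fully home, grows towards the safe's -x, at most 0.16. It slides stiffly (2 N of friction, stays where left); from about 11 mm open a sprung catch resists with some 5 N more, and from about 5 mm it snaps the drawer home by itself and holds it there
- drawer_in (a point): centre of the drawer's inner floor, 16 mm above the bench; moves with the drawer, axes as the safe's. Inside 190 mm (x) x 332 mm (y); side and rear walls 46 mm high; front panel 12 mm thick, top 78 mm above the bench. Only the front part is open to the sky: from the panel's inner face (x = -0.095 here) back to the safe's front edge, a length equal to the drawer's opening
- drawer_pull (a point): middle of the front of the drawer's pull, a steel lip 120 mm wide and 12 mm tall that sticks out 10 mm from the front panel; this point is 70 mm above the bench. The panel (350 x 66 mm) may be pushed here or elsewhere
- cover (a joint): how far the black key cover is slid open, m: 0 shut over the keys, grows towards the safe's +y (robot's left), 0.15 fully open with all three keys bare; 1.5 N of friction, stays where left
- cover_grip (a point): centre of the top of the cover's grip, an upright aluminium fin 36 mm (x) x 12 mm (y, the sliding direction) that rises 25 mm above the cover plate; top 142 mm above the bench. The plate is 90 x 130 mm, its top 117 mm above the bench; the fin stands 30 mm to the -y side of the plate's middle
- key_right (a joint): press travel of the right key as seen from the robot, 0 up, 0.006 m fully down; a sprung aluminium button of 24 mm diameter that comes back up by itself; 1.5 N starts it, 5 N takes it fully down
- key_right_top (a point): centre of the top face of the right key, 107 mm above the bench while up. The three keys stand in a row along the safe's y, 42 mm apart, each in a black collar of 40 mm diameter, under the sliding cover; the channel between the two cover rails is 72 mm wide with the keys on its middle line
- key_left (a joint): press travel of the left key as seen from the robot, 0 up, 0.006 m fully down; a sprung aluminium button of 24 mm diameter that comes back up by itself; 1.5 N starts it, 5 N takes it fully down
- key_left_top (a point): centre of the top face of the left key, 107 mm above the bench while up. The three keys stand in a row along the safe's y, 42 mm apart, each in a black collar of 40 mm diameter, under the sliding cover; the channel between the two cover rails is 72 mm wide with the keys on its middle line
- key_middle (a joint): press travel of the middle key as seen from the robot, 0 up, 0.006 m fully down; a sprung aluminium button of 24 mm diameter that comes back up by itself; 1.5 N starts it, 5 N takes it fully down
- key_middle_top (a point): centre of the top face of the middle key, 107 mm above the bench while up. The three keys stand in a row along the safe's y, 42 mm apart, each in a black collar of 40 mm diameter, under the sliding cover; the channel between the two cover rails is 72 mm wide with the keys on its middle line
- ring_box_a: white ring box with a brass clasp, 40 x 40 x 34 mm tall, about 70 g; origin at the centre of its underside, z up. A piece to lock away. May be absent.
- ring_box_b: white ring box with a brass clasp, 40 x 40 x 34 mm tall, about 70 g; origin at the centre of its underside, z up. A piece to lock away. May be absent.
- ingot_a: plain silver bar, 70 mm (its x) x 24 mm (its y) x 16 mm tall, about 270 g, lying flat; origin at the centre of its underside. A piece to lock away. May be absent.
- ingot_b: plain silver bar, 70 mm (its x) x 24 mm (its y) x 16 mm tall, about 270 g, lying flat; origin at the centre of its underside. A piece to lock away. May be absent.
- tin: small round steel tin of stones, 40 mm diameter, 28 mm tall, about 90 g, standing; origin at the centre of its underside. A piece to lock away. May be absent.
- wax_blank: blue wax ring blank, a tube 28 mm across and 24 mm tall, standing; origin at the centre of its underside; stays out, leave it alone
- ring_clamp: small wooden ring clamp with a brass band, 56 (x) x 22 x 20 mm tall; origin at the centre of its underside; stays out, leave it alone
- calipers: steel calipers with a black display, 200 mm long along x, 12 mm tall, origin at the middle; leave alone
- screwdriver: screwdriver, orange handle, 200 mm long along x, 26 mm tall, origin at the middle; leave alone
- hammer: small hammer, 240 mm long along x, 26 mm tall, origin at the middle; leave alone
- pliers: pliers with green grips, about 140 mm long along x, 12 mm tall, origin at the pivot; leave alone

How it is judged:
By the outcome, as a careful person would: the job done as asked, in the order asked, and still so for the second after the job is handed in, with the robot touching nothing.
Of ring_box_a, ring_box_b, ingot_a, ingot_b, tin only 2 to 4 are there at a start; the rules pass over those that are not, and their reading is None.
At some moment in a run one of ring_box_a, ring_box_b, ingot_a, ingot_b, tin may be knocked a few centimetres aside while the robot is not near it.
Once in a run the grip may slacken for a moment while it holds something.
It also fails if it takes over 210 s, if anything falls off the work surface, if the arm or the gripper's body presses on something with over 40 N, if the wrist force passes 120 N, or if a joint passes its speed limit or range.

ROBOT

A 6-joint arm with a two-finger parallel gripper is mounted at the origin on the work surface. World frame = base frame: x ahead of the robot, y to its left, z up, the work surface at z = 0. Lengths are in mm, angles in rad, forces in N, time in s.
With the tool pointing down it reaches from about 350 to 975 mm from the base axis. Payload 7.1 kg.
Tool frame: the origin (TCP) lies midway between the tips of the shut fingers; the grasp point (between the pads) lies 19 mm behind it (ctrl.hold_point_z is the distance from the TCP to the grasp point, in mm); z points along the fingers, y is the direction in which the jaws open and shut (so a half turn about z gives the same grasp; the last joint's range is limited). The gripper opens to 88 mm and grips with 3 to 60 N. Pads are 20 mm wide; open, the fingers measure 115 mm over their backs; the gripper's body (75 mm by 178 mm) begins 61 mm behind the grasp point.
Start: joints at [1.133, 0.423, 1.63, -0, 1.089, -0.019], TCP at [254.133, 570.982, 184.675] pointing down, gripper open.
Joint ranges: [-3, 3], [-0.9, 2.11], [0.09, 2.58], [-1.31, 4.45], [0.11, 2.69], [-2.54, 2.54]. Speed limits (rad/s): [2.39, 2.39, 3.01, 3.14, 3.14, 3.14].

INTERFACE

Orientations are given as a rotation vector (axis times angle).
In Python, from workcell import ctrl, eyes gives the robot as it stands.
- The arm moves only by the tool move_arm, never from a script. Its argument "deltas" is a list of rows, each a list of 6 numbers: the shift along the tool's x, y, z in mm, then the turn, a rotation vector about the tool's x, y, z in rad. A call has 1 to 5 rows; each row shifts and turns the pose as measured when the row begins, along the tool's axes as they then stand; what a row does not reach is not made up. A row lasts 1/12 s, in which the tool goes at most 41.7 mm and 7.16 degrees, less where a joint would pass 70% of its speed; a pose out of reach is approached as far as the arm can. A call is refused whole if a number of a shift passes 41.7 or a number of a turn 0.125, either way. A call with a gripper value outside its range is refused whole. "hand" is the closure, from -1 (fully open) to 1 (shut), set as the call begins (left out, the last holds). The fingers move at their own pace and stop on an object; the grip force is fixed at half the most. Time passes only in rows, so rows that do not move let the fingers close. It gives the time, the measured TCP pose, the force and the opening at its end, in the units of the state.
- ctrl.get_obs(): the state, without advancing time (a new reading comes with each control period).
- eyes.get_image(name): name is "side" or "top" or "wrist"; returns a dict with "frame" (400x640x3 uint8, red, green, blue), "range_z" (400x640 float32, mm along the optical axis (not along the pixel's ray), 0 where there is no reading), "fx", "fy", "cx", "cy" (pixels), "D" ([k1, k2, p1, p2, k3] as OpenCV has them; the pictures are not rectified), "cam_to_world" (4x4, takes a point from camera to world coordinates). Camera axes: x right, y down, z forward; pixel columns grow to the right and rows downward; lengths in mm; the calibration is good to about 2 mm. A picture is of the moment at which its call begins.
- ctrl.close_job(): hands the job in, once; it reports no verdict.
The state is a dict: "t": time; "qpos": joint angles; "qvel": joint speeds; "joint_torque": joint torques, N m; "ee_pos": TCP position; "orientation": TCP orientation; "ft_force": force on the tool from outside, world axes, zero at the start; "moment": the same for the moment, N m; "width": finger opening in mm.
Only numpy, scipy, OpenCV 4.12 (cv2) and the standard library are available. Lean on these libraries where they do the work, as an engineer would, in place of code of your own. Each camera call takes 0.05 s, during which the arm holds its last target.

## Working session

There is one attempt and no reset: what is moved stays moved. The work goes in short steps, Python scripts to look and compute and a tool call to move; the robot and the scene stay as the last step left them, time stands still between calls to the robot, and variables do not carry over. Pictures are saved under pics/ and viewed, and the job is handed in when it is done.

Besides the shell and the picture viewer there is one more tool, called after "Emit:" as name(argument=value, ...) on one line, values as JSON. move_arm: Moves the arm, as the interface text tells. Its arguments: {"type":"object","properties":{"deltas":{"type":"array"},"hand":{"type":"number"}},"required":["deltas"]}

```bash
mkdir -p pics; ls; python3 - <<'E'
from workcell import ctrl, eyes
import cv2
o=ctrl.get_obs();print(o)
for n in("side","top","wrist"):
    im=eyes.get_image(n);cv2.imwrite(f"pics/{n}0.png",im["frame"][:,:,::-1]);print(n,im["fx"],im["cx"],im["D"],im["cam_to_world"].round(3).tolist(),(im["range_z"]>0).mean())
E
```

```text
pics
{'t': 0.0, 'qpos': array([ 1.13301254e+00,  4.23831028e-01,  1.63070941e+00, -2.21803075e-05,
        1.08861071e+00, -1.89845772e-02]), 'qvel': array([ 0.0009651 ,  0.00142221,  0.00046636,  0.00047723, -0.00122328,
        0.00038484]), 'joint_torque': array([-1.37066447e-03, -5.44607484e+01, -2.73669702e+01,  6.43134350e-02,
        2.25946424e-02, -1.02303331e-04]), 'ee_pos': array([253.87033566, 570.42430379, 183.9002536 ]), 'orientation': array([-6.52965834e-01, -3.07264342e+00,  2.39125221e-03]), 'ft_force': array([-0.84247127,  0.48023877,  0.39912631]), 'moment': array([ 0.00519438, -0.06557789, -0.00509564]), 'width': 87.83297585853774}
side 400.95881726837257 315.6127193538996 [-0.05885908  0.          0.          0.          0.        ] [[0.932, -0.279, 0.231, 185.709], [-0.362, -0.697, 0.619, -768.788], [-0.012, -0.661, -0.751, 1011.398], [0.0, 0.0, 0.0, 1.0]] 0.99591796875
top 390.06030141426123 325.0050632912649 [-0.0599411  0.         0.         0.         0.       ] [[-0.013, -0.981, 0.196, 197.261], [-1.0, 0.016, 0.016, -14.52], [-0.019, -0.195, -0.981, 1532.367], [0.0, 0.0, 0.0, 1.0]] 0.99601953125
wrist 288.3548752982441 316.723404496573 [-0.02866269  0.          0.          0.          0.        ] [[0.406, 0.879, 0.249, 185.754], [0.914, -0.39, -0.113, 600.538], [-0.002, 0.273, -0.962, 383.954], [0.0, 0.0, 0.0, 1.0]] 0.99584765625
```

View pics/side0.png

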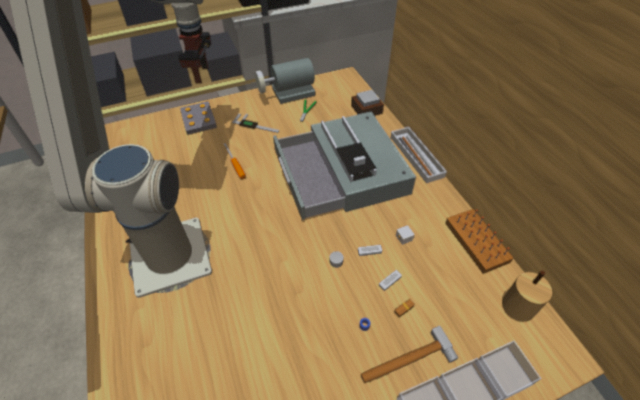

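View pics/top0.png

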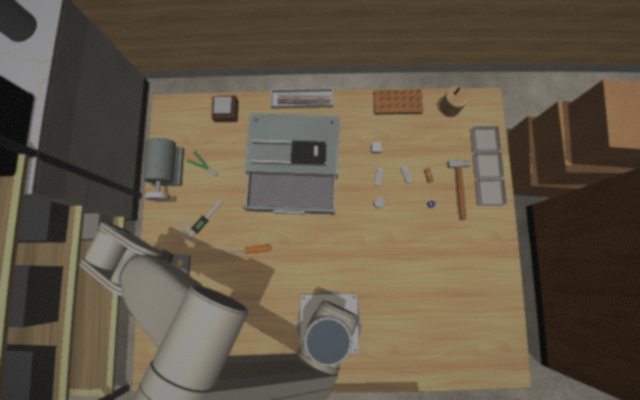

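View pics/wrist0.png

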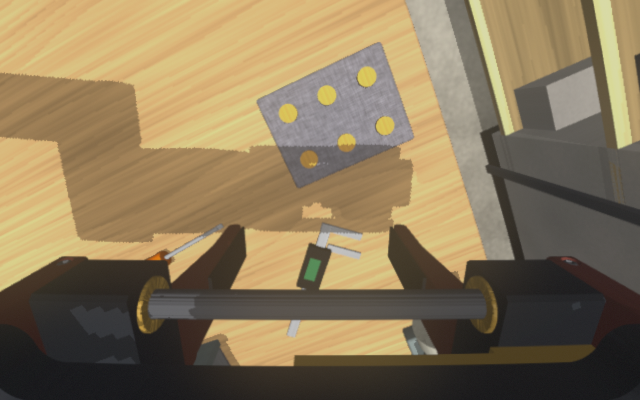

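```bash
cat > h.py <<'E'
from workcell import ctrl, eyes
import cv2, numpy as np
from scipy.spatial.transform import Rotation as R
def K(im): return np.array([[im["fx"],0,im["cx"]],[0,im["fy"],im["cy"]],[0,0,1.]])
def rays(im,px):
    p=cv2.undistortPoints(np.array(px,float).reshape(-1,1,2),K(im),np.array(im["D"],float)).reshape(-1,2)
    return np.c_[p,np.ones(len(p))]
def onplane(im,px,z):
    r=rays(im,px);T=im["cam_to_world"];d=r@T[:3,:3].T;o=T[:3,3]
    return o+d*((z-o[2])/d[:,2])[:,None]
def cloud(im):
    h,w=im["range_z"].shape
    u,v=np.meshgrid(np.arange(w),np.arange(h))
    r=rays(im,np.c_[u.ravel(),v.ravel()]);T=im["cam_to_world"]
    P=r*im["range_z"].reshape(-1,1)
    return (P@T[:3,:3].T+T[:3,3]).reshape(h,w,3)
def save(im,name,box=None,s=1):
    f=im["frame"][:,:,::-1]
    if box: x0,y0,x1,y1=box; f=f[y0:y1,x0:x1]
    cv2.imwrite(f"pics/{name}.png",cv2.resize(f,None,fx=s,fy=s,interpolation=cv2.INTER_CUBIC))
def st():
    o=ctrl.get_obs();Rm=R.from_rotvec(o["orientation"]).as_matrix()
    return o,Rm
def tocmd(target,yaw=None):
    """delta in tool axes to reach target TCP (world mm); yaw: angle of tool y axis in world"""
    o,Rm=st();d=Rm.T@(np.array(target)-o["ee_pos"])
    return d.round(1)
E
python3 - <<'E'
from h import *
for n,box in(("top",(230,90,480,240)),("side",(270,100,470,360))):
    im=eyes.get_image(n);save(im,n+"z",box,3 if n=="top" else 2.3)
    C=cloud(im)
    if n=="top":
        reg=np.zeros(C.shape[:2],bool);reg[130:225,345:445]=1
        m=(reg&(C[:,:,2]>7)&(C[:,:,2]<60)).astype(np.uint8)
        k,lab,stt,cen=cv2.connectedComponentsWithStats(m)
        for i in range(1,k):
            if stt[i,4]<15: continue
            mm=lab==i;P=C[mm];zt=np.percentile(P[:,2],80)
            pts=np.argwhere(mm)[:,::-1]
            rr=cv2.minAreaRect(P[:,:2].astype(np.float32))
            print(stt[i],cen[i].round(1),"mean",P.mean(0).round(1),"z80",zt.round(1),"rect",np.round(rr[0],1),np.round(rr[1],1),round(rr[2],1),im["frame"][mm].mean(0).round())
        print("table z",np.median(C[215:240,350:450,2]))
E
```

```text
[371 141  11  12 118] [375.9 146.9] mean [ 676.9 -196.5   30.5] z80 35.9 rect [ 680.2 -197.2] [40.  41.5] 1.7 [138. 133. 129.]
[401 165  11  18 107] [405.8 173.7] mean [ 568.  -313.6   15.4] z80 18.6 rect [ 570.  -314.1] [70.6 24.6] 17.3 [137. 134. 129.]
[374 167   9  19 106] [378. 176.] mean [ 560.1 -201.9   16. ] z80 19.0 rect [ 562.5 -202.6] [23.3 73.9] 75.9 [141. 136. 130.]
[424 168  10  14  84] [428.4 174.4] mean [ 563.3 -403.7   17.3] z80 20.3 rect [ 564.3 -404.9] [55.4 23.4] 11.5 [124.  93.  62.]
[373 197  11  11  93] [378.2 202. ] mean [ 453.3 -197.2   26.5] z80 29.9 rect [ 453.9 -197.3] [37.6 38.1] 87.4 [138. 133. 127.]
[428 200   8   8  36] [431.3 203.4] mean [ 445.1 -406.4   21.3] z80 26.6 rect [ 445. -406.] [27.8 25.7] 27.9 [ 84.  84. 100.]
table z -0.12531186921114568
```

View pics/topz.png

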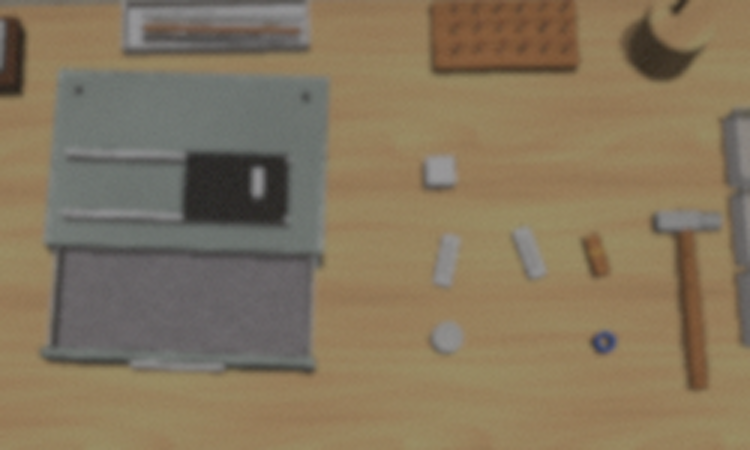

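View pics/sidez.png

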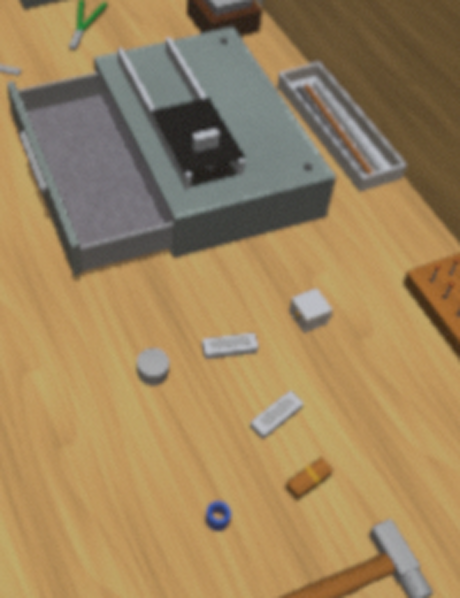

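```bash
python3 - <<'E'
from h import *
for n in("top","side"):
    im=eyes.get_image(n);C=cloud(im);Z=C[:,:,2];f=im["frame"].astype(int)
    box=(C[:,:,0]>430)&(C[:,:,0]<900)&(C[:,:,1]>-130)&(C[:,:,1]<350)
    # safe top
    m=box&(abs(Z-86)<6);r=cv2.minAreaRect(C[m][:,:2].astype(np.float32));print(n,"safetop",np.round(r[0],1),np.round(r[1],1),round(r[2],2),C[m][:,2].mean().round(1))
    m=box&(abs(Z-117)<7)&(f.max(2)<75);m=cv2.morphologyEx(m.astype(np.uint8),cv2.MORPH_OPEN,np.ones((3,3)))>0;r=cv2.minAreaRect(C[m][:,:2].astype(np.float32));print("cover",np.round(r[0],1),np.round(r[1],1),round(r[2],2),C[m][:,2].mean().round(1))
    m=box&(Z>131)&(Z<150);r=cv2.minAreaRect(C[m][:,:2].astype(np.float32));print("fin",m.sum(),C[m].mean(0).round(1),np.round(r[0],1),np.round(r[1],1),round(r[2],2),C[m].max(0).round(1))
    m=box&(Z>60)&(Z<79)&(C[:,:,0]<600);P=C[m];r=cv2.minAreaRect(P[:,:2].astype(np.float32));print("panel",m.sum(),np.round(r[0],1),np.round(r[1],1),round(r[2],2),P[:,2].max().round(1))
    # panel line fit
    m=box&(Z>73)&(Z<82)&(C[:,:,0]<560);P=C[m];print("panel top x(y)",m.sum(),np.polyfit(P[:,1],P[:,0],1).round(4),P[:,1].min().round(1),P[:,1].max().round(1))
    if n=="side":
        for lo,hi,nm in(((650,-240),(720,-160),"box"),((520,-360),(620,-265),"ingR"),((510,-250),(610,-160),"ingL"),((420,-240),(490,-160),"tin")):
            b=(C[:,:,0]>lo[0])&(C[:,:,0]<hi[0])&(C[:,:,1]>lo[1])&(C[:,:,1]<hi[1])
            P=C[b&(Z>8)];zt=np.percentile(P[:,2],70);Q=P[P[:,2]>zt-6];r=cv2.minAreaRect(Q[:,:2].astype(np.float32));print(nm,Q.mean(0).round(1),np.round(r[0],1),np.round(r[1],1),round(r[2],1))
E
```

```text
top safetop [618.5 137.2] [359.6 379. ] 88.87 85.5
cover [634.4  71. ] [130.   88.8] 88.18 117.0
fin 30 [631.6  39.7 141.4] [633.   39.7] [ 7.9 33.3] 88.99 [649.6  43.9 148.3]
panel 131 [513.2 141.5] [357.3 165.5] 89.11 79.0
panel top x(y) 78 [-2.781000e-01  5.031196e+02] -37.7 321.4
side safetop [618.3 134.7] [367.7 382. ] 87.44 84.7
cover [635.8  69.2] [131.6  89. ] 87.21 116.4
fin 53 [634.3  36.7 139.2] [634.9  38.2] [14.5 35.3] 84.68 [652.8  45.8 146.8]
panel 222 [513.  137.8] [166.3 370.5] 0.85 78.9
panel top x(y) 96 [-3.230000e-01  5.152664e+02] -42.4 321.8
box [ 681.1 -204.6   32.8] [ 682.  -202.5] [41.8 41. ] 2.9
ingR [ 570.8 -320.6   14.9] [ 571.6 -319.4] [69.6 25. ] 18.6
ingL [ 561.1 -208.9   14.8] [ 562.7 -208.5] [25.7 69.5] 77.2
tin [ 455.9 -204.5   27.1] [ 456.7 -204.8] [40.7 37.6] 70.7
```

```bash
python3 - <<'E'
from h import *
im=eyes.get_image("top")
z=lambda *p:[(a/3+230,b/3+90) for a,b in p]
print("front edge",onplane(im,z((50,245),(325,259)),85).round(1))
print("panel top",onplane(im,z((44,350),(312,364)),78).round(1))
print("rear edge",onplane(im,z((60,70),(328,80)),85).round(1))
print("rails",onplane(im,z((63,213),(180,216),(68,154),(185,157)),113).round(1))
im=eyes.get_image("side")
z=lambda *p:[(a/2.3+270,b/2.3+100) for a,b in p]
print("S front edge",onplane(im,z((96,61),(172,217)),85).round(1))
print("S panel",onplane(im,z((11,85),(76,265)),78).round(1))
E
```

```text
front edge [[569.6 309.6  85. ]
 [544.9 -42.4  85. ]]
panel top [[434.5 315.2  78. ]
 [411.5 -23.6  78. ]]
rear edge [[808.7 303.4  85. ]
 [786.6 -51.2  85. ]]
rails [[603.8 288.  113. ]
 [597.  139.5 113. ]
 [682.  283.6 113. ]
 [674.8 133.6 113. ]]
S front edge [[575.5 302.8  85. ]
 [553.4 -40.2  85. ]]
S panel [[435.9 306.1  78. ]
 [407.9 -64.   78. ]]
```

```bash
cat >> h.py <<'E'
def plan(*wps,step=40,turn=0.12):
    """each wp: (x,y,z,yaw_deg of tool y axis, [step]); prints rows"""
    o,Rm=st();p=o["ee_pos"].copy();rows=[]
    tilt=np.degrees(np.arccos(-Rm[2,2]))
    yaw=np.arctan2(Rm[1,1],Rm[0,1]);print("now",o["t"].round(2),p.round(1),"yaw",np.degrees(yaw).round(1),"tilt",tilt.round(2),"F",o["ft_force"].round(1),"w",round(o["width"],1),"q",o["qpos"].round(2))
    for i,w in enumerate(wps):
        t=np.array(w[:3],float);ty=np.radians(w[3]);s=w[4] if len(w)>4 else step
        d=t-p;dy=ty-yaw
        n=max(1,int(np.ceil(np.linalg.norm(d)/s-1e-6)),int(np.ceil(abs(dy)/turn-1e-6)))
        for k in range(n):
            y=yaw+dy*k/n
            Y=np.array([np.cos(y),np.sin(y),0]);X=np.array([-np.sin(y),np.cos(y),0])
            X=np.cross(Y,[0,0,-1.])
            v=d/n;rows.append([round(float(v@X)),round(float(v@Y)),round(float(-v[2])),0,0,round(float(-dy/n),3)])
        p=t;yaw=ty
    for i in range(0,len(rows),5): print(str(rows[i:i+5]).replace(" ",""))
E
python3 - <<'E'
from h import *
plan((430,140,220,-10),(540,-230,220,-90))
E
```

```text
Traceback (most recent call last):
  File "h.py", line 32, in plan
    yaw=np.arctan2(Rm[1,1],Rm[0,1]);print("now",o["t"].round(2),p.round(1),"yaw",np.degrees(yaw).round(1),"tilt",tilt.round(2),"F",o["ft_force"].round(1),"w",round(o["width"],1),"q",o["qpos"].round(2))
                                                ^^^^^^^^^^^^
AttributeError: 'float' object has no attribute 'round'
```

```bash
sed -i 's/o\["t"\].round(2)/round(float(o["t"]),2)/' h.py
python3 - <<'E'
from h import *
plan((430,140,220,-10),(540,-230,220,-90))
E
```

```text
now 0.45 [254.1 570.9 184.6] yaw 66.0 tilt 0.01 F [-0.2  0.4 -0.4] w 87.9 q [ 1.13  0.42  1.63 -0.    1.09 -0.02]
[[-28,-27,-3,0,0,0.111],[-31,-24,-3,0,0,0.111],[-33,-20,-3,0,0,0.111],[-35,-16,-3,0,0,0.111],[-37,-12,-3,0,0,0.111]]
[[-38,-8,-3,0,0,0.111],[-39,-4,-3,0,0,0.111],[-39,0,-3,0,0,0.111],[-39,5,-3,0,0,0.111],[-38,9,-3,0,0,0.111]]
[[-37,13,-3,0,0,0.111],[-35,17,-3,0,0,0.111],[-29,14,0,0,0,0.116],[-27,18,0,0,0,0.116],[-25,21,0,0,0,0.116]]
[[-22,23,0,0,0,0.116],[-19,26,0,0,0,0.116],[-16,28,0,0,0,0.116],[-13,30,0,0,0,0.116],[-9,31,0,0,0,0.116]]
[[-6,32,0,0,0,0.116],[-2,32,0,0,0,0.116],[2,32,0,0,0,0.116],[6,32,0,0,0,0.116]]
```

Emit:
move_arm(deltas=[[-28,-27,-3,0,0,0.111],[-31,-24,-3,0,0,0.111],[-33,-20,-3,0,0,0.111],[-35,-16,-3,0,0,0.111],[-37,-12,-3,0,0,0.111]], hand=-1)

```text
t: 0.87
ee_pos: [326.2, 391.5, 198.6]
orientation: [-1.486, -2.767, -0.005]
ft_force: [0.6, 0.3, 0.5]
width: 87.9
```

Emit:
move_arm(deltas=[[-38,-8,-3,0,0,0.111],[-39,-4,-3,0,0,0.111],[-39,0,-3,0,0,0.111],[-39,5,-3,0,0,0.111],[-38,9,-3,0,0,0.111]])

```text
t: 1.28
ee_pos: [397.1, 200.3, 214.8]
orientation: [-2.216, -2.225, -0.009]
ft_force: [1.3, 0.6, 0.2]
width: 87.7
```

Emit:
move_arm(deltas=[[-37,13,-3,0,0,0.111],[-35,17,-3,0,0,0.111],[-29,14,0,0,0,0.116],[-27,18,0,0,0,0.116],[-25,21,0,0,0,0.116]])

```text
t: 1.7
ee_pos: [447.8, 22.2, 223.1]
orientation: [-2.776, -1.471, -0.017]
ft_force: [1.0, 1.7, -0.4]
width: 87.8
```

Emit:
move_arm(deltas=[[-22,23,0,0,0,0.116],[-19,26,0,0,0,0.116],[-16,28,0,0,0,0.116],[-13,30,0,0,0,0.116],[-9,31,0,0,0,0.116]])

```text
t: 2.12
ee_pos: [482.1, -144.8, 224.2]
orientation: [-3.087, -0.567, -0.022]
ft_force: [1.4, 0.7, -0.2]
width: 87.8
```

Emit:
move_arm(deltas=[[-6,32,0,0,0,0.116],[-2,32,0,0,0,0.116],[2,32,0,0,0,0.116],[6,32,0,0,0,0.116],[0,0,0,0,0,0]])

```text
t: 2.53
ee_pos: [506.4, -284.4, 224.9]
orientation: [-3.131, 0.212, -0.026]
ft_force: [-0.2, -0.6, 0.0]
width: 88.3
```

```bash
python3 - <<'E'
from h import *
plan((540,-230,220,-90))
im=eyes.get_image("wrist");save(im,"w1");print(im["cam_to_world"].round(2).tolist())
E
```

```text
now 2.53 [ 506.4 -284.4  224.9] yaw -97.8 tilt 0.98 F [-0.2 -0.6  0. ] w 88.3 q [-0.54  0.31  1.7   0.01  1.12  1.16]
[[13,-29,2,0,0,-0.068],[15,-28,2,0,0,-0.068]]
[[-0.13, -0.96, -0.25, 577.27], [-0.99, 0.13, 0.04, -295.5], [-0.0, 0.26, -0.97, 426.01], [0.0, 0.0, 0.0, 1.0]]
```

View pics/w1.png

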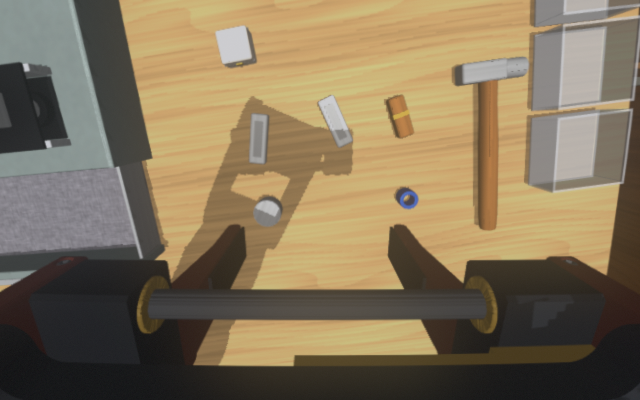

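```bash
cat >> h.py <<'E'
def things(im,lo=(380,-480),hi=(760,-110),rows=240,zmin=7):
    C=cloud(im);Z=C[:,:,2]
    m=(Z>zmin)&(Z<60)&(C[:,:,0]>lo[0])&(C[:,:,0]<hi[0])&(C[:,:,1]>lo[1])&(C[:,:,1]<hi[1]);m[rows:]=0
    m=cv2.morphologyEx(m.astype(np.uint8),cv2.MORPH_OPEN,np.ones((3,3)))
    k,lab,s,c=cv2.connectedComponentsWithStats(m)
    for i in range(1,k):
        if s[i,4]<150: continue
        P=C[lab==i];zt=np.percentile(P[:,2],75)
        q=(lab==i)&(Z>zt-5)
        px=np.argwhere(q)[:,::-1].astype(float)
        Q=onplane(im,px,zt)
        r=cv2.minAreaRect(Q[:,:2].astype(np.float32))
        w,h=r[1];a=r[2] if w>h else r[2]+90
        if a>90:a-=180
        print("px",c[i].round(),"z",zt.round(1),"ctr",np.round(r[0],1),"mean",Q.mean(0)[:2].round(1),"size",round(max(w,h),1),round(min(w,h),1),"long",round(a,1))
E
python3 - <<'E'
from h import *
things(eyes.get_image("wrist"))
E
```

```text
px [238.  45.] z 34.1 ctr [ 681.1 -203.8] mean [ 681.3 -204. ] size 40.7 40.3 long -87.4
px [337. 120.] z 16.5 ctr [ 571.3 -319.2] mean [ 571.9 -319.1] size 69.7 23.9 long 17.6
px [403. 116.] z 20.4 ctr [ 566.3 -408.8] mean [ 566.5 -408.4] size 55.8 23.5 long 12.4
px [260. 137.] z 16.6 ctr [ 562.5 -208.9] mean [ 563.4 -209.1] size 69.4 24.1 long -13.5
px [409. 199.] z 24.1 ctr [ 448.5 -410.7] mean [ 448.1 -410.8] size 27.4 26.2 long -3.1
px [269. 211.] z 28.4 ctr [ 456.4 -205. ] mean [ 456.7 -204.5] size 40.0 39.2 long -10.6
```

```bash
python3 - <<'E'
s=open('h.py').read()
s=s.replace("    for i in range(0,len(rows),5): print","    c=np.cross([0,0,1.],Rm.T@[0,0,-1.]);rows[0][3]=round(float(c[0]),3);rows[0][4]=round(float(c[1]),3)\n    for i in range(0,len(rows),5): print")
open('h.py','w').write(s)
E
python3 - <<'E'
from h import *
plan((571,-319,130,-72.4,35),(571,-319,30,-72.4,34))
E
```

```text
now 2.63 [ 505.1 -280.2  224.3] yaw -97.3 tilt 0.89 F [-0.1  0.6  0.3] w 87.8 q [-0.53  0.3   1.71  0.01  1.12  1.16]
[[18,8,24,-0.007,-0.014,-0.109],[17,9,24,0,0,-0.109],[16,11,24,0,0,-0.109],[14,13,24,0,0,-0.109],[0,0,33,0,0,-0.0]]
[[0,0,33,0,0,-0.0],[0,0,33,0,0,-0.0]]
```

Emit:
move_arm(deltas=[[18,8,24,-0.007,-0.014,-0.109],[17,9,24,0,0,-0.109],[16,11,24,0,0,-0.109],[14,13,24,0,0,-0.109],[0,0,0,0,0,0]], hand=-0.36)

```text
t: 3.05
ee_pos: [575.1, -314.0, 128.2]
orientation: [3.094, 0.533, 0.004]
ft_force: [-0.6, 0.0, 1.1]
width: 60.9
```

```bash
python3 - <<'E'
from h import *
plan((571,-319,35,-72.4,34),(571,-319,4,-72.4,20))
im=eyes.get_image("wrist");things(im);save(im,"w2")
E
```

```text
now 3.05 [ 575.1 -314.   128.2] yaw -70.4 tilt 0.19 F [-0.6  0.   1.1] w 60.9 q [-0.52  0.53  1.6   0.    1.01  0.71]
[[-2,1,31,0.002,-0.002,0.011],[-2,1,31,0,0,0.011],[-2,1,31,0,0,0.011],[0,0,16,0,0,-0.0],[0,0,16,0,0,-0.0]]
px [245.  46.] z 34.2 ctr [ 681.9 -204.1] mean [ 682.2 -204.1] size 40.6 40.1 long -87.2
px [223. 162.] z 16.5 ctr [ 563.7 -210.1] mean [ 564.1 -209.9] size 69.9 24.0 long -13.6
px [319. 187.] z 16.7 ctr [ 572.2 -319.2] mean [ 572.8 -318.9] size 69.0 23.7 long 17.6
px [392. 213.] z 20.4 ctr [ 568.3 -407.8] mean [ 571.6 -407.4] size 52.5 24.3 long 11.7
px [197. 234.] z 27.2 ctr [ 474.3 -201.1] mean [ 473.1 -201.1] size 31.2 8.6 long -70.2
```

Emit:
move_arm(deltas=[[-2,1,31,0.002,-0.002,0.011],[-2,1,31,0,0,0.011],[-1,1,31,0,0,0.011],[0,0,16,0,0,0],[0,0,13,0,0,0]])

```text
t: 3.52
ee_pos: [574.9, -314.3, 16.4]
orientation: [3.099, 0.463, 0.017]
ft_force: [0.3, 0.9, -0.2]
width: 59.7
```

Emit:
move_arm(deltas=[[0,0,0,0,0,0]])

```text
t: 3.6
ee_pos: [573.0, -312.4, 15.1]
orientation: [3.102, 0.462, 0.013]
ft_force: [0.2, 1.1, -0.9]
width: 59.8
```

```bash
python3 - <<'E'
from h import *
plan((572,-319,4,-72.4,10))
E
```

```text
now 3.6 [ 573.  -312.4   15.1] yaw -73.1 tilt 0.56 F [ 0.2  1.1 -0.9] w 59.8 q [-0.52  0.67  1.66  0.    0.8   0.76]
[[-1,3,6,0.006,-0.007,-0.006],[-1,3,6,0,0,-0.006]]
```

Emit:
move_arm(deltas=[[-1,4,6,0.006,-0.007,-0.006],[-1,3,6,0,0,0],[0,0,0,0,0,0]])

```text
t: 3.85
ee_pos: [574.9, -319.8, 6.9]
orientation: [3.103, 0.472, 0.005]
ft_force: [-1.0, -0.2, 0.5]
width: 59.8
```

Emit:
move_arm(deltas=[[0,1,1,0,0,0],[0,0,0,0,0,0],[0,0,0,0,0,0],[0,0,0,0,0,0]], hand=1)

```text
t: 4.18
ee_pos: [577.3, -322.6, 9.0]
orientation: [3.1, 0.47, 0.011]
ft_force: [0.9, 0.3, -0.3]
width: 36.5
```

Emit:
move_arm(deltas=[[-2,-2,4,0,0,0],[0,0,0,0,0,0],[0,0,0,0,0,0],[0,0,0,0,0,0]])

```text
t: 4.52
ee_pos: [574.7, -321.3, 5.2]
orientation: [3.1, 0.47, 0.012]
ft_force: [0.2, -0.1, 0.0]
width: 9.9
```

```bash
python3 - <<'E'
from h import *
for i in range(4):
    plan((572,-319,4,-72.4,10)); 
im=eyes.get_image("wrist");save(im,"w3")
plan((572,-319,4,-72.4,10)); 
E
```

```text
now 4.52 [ 574.7 -321.3    5.2] yaw -72.8 tilt 0.58 F [ 0.2 -0.1  0. ] w 9.9 q [-0.53  0.69  1.65 -0.    0.79  0.74]
[[-2,-3,1,0.008,-0.007,-0.007]]
now 4.52 [ 574.7 -321.3    5.2] yaw -72.8 tilt 0.58 F [ 0.2 -0.1  0. ] w 9.9 q [-0.53  0.69  1.65 -0.    0.79  0.74]
[[-2,-3,1,0.008,-0.007,-0.007]]
now 4.52 [ 574.7 -321.3    5.2] yaw -72.8 tilt 0.58 F [ 0.2 -0.1  0. ] w 9.9 q [-0.53  0.69  1.65 -0.    0.79  0.74]
[[-2,-3,1,0.008,-0.007,-0.007]]
now 4.52 [ 574.7 -321.3    5.2] yaw -72.8 tilt 0.58 F [ 0.2 -0.1  0. ] w 9.9 q [-0.53  0.69  1.65 -0.    0.79  0.74]
[[-2,-3,1,0.008,-0.007,-0.007]]
now 4.57 [ 574.8 -321.3    5.2] yaw -72.8 tilt 0.58 F [-0.7  0.2 -0.8] w 5.6 q [-0.53  0.69  1.65 -0.    0.79  0.74]
[[-2,-3,1,0.008,-0.007,-0.006]]
```

View pics/w3.png

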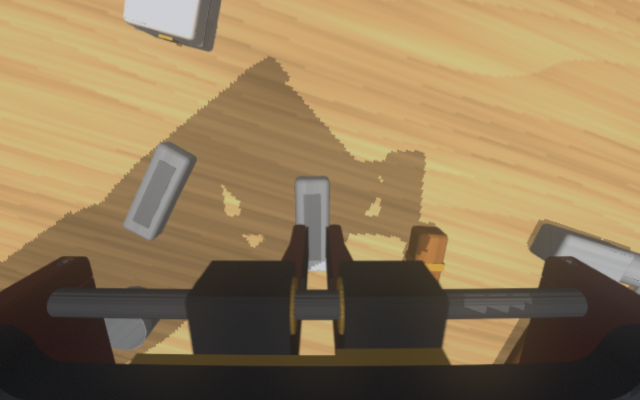

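```bash
python3 - <<'E'
from h import *
im=eyes.get_image("wrist");save(im,"w4",(200,150,440,350),3);o=ctrl.get_obs();print(o["width"],o["ft_force"])
T=np.linalg.inv(im["cam_to_world"]);p=o["ee_pos"]
for dz in(0,16):
    c=T[:3,:3]@(p+[0,0,dz])+T[:3,3];print(K(im)@(c/c[2]),c)
C=cloud(im);print(C[232,300:345:5].round(0).tolist());print(C[200,300:335:8].round(0).tolist())
im=eyes.get_image("side");save(im,"s4",(330,180,450,330),4)
E
```

```text
2.4423049124088103 [-0.36652098 -0.48838956 -0.43238041]
[315.72682733 219.2334791    1.        ] [ -0.73515574  17.08964987 212.71382517]
[315.84157397 227.28972642   1.        ] [ -0.60335837  21.36311263 197.29564935]
[[582.0, -310.0, 55.0], [583.0, -312.0, 56.0], [582.0, -315.0, 51.0], [569.0, -323.0, 15.0], [571.0, -326.0, 17.0], [586.0, -323.0, 54.0], [587.0, -326.0, 54.0], [588.0, -328.0, 55.0], [569.0, -343.0, -0.0]]
[[589.0, -306.0, 15.0], [590.0, -311.0, 16.0], [592.0, -316.0, 18.0], [593.0, -322.0, 15.0], [591.0, -329.0, -1.0]]
```

View pics/w4.png

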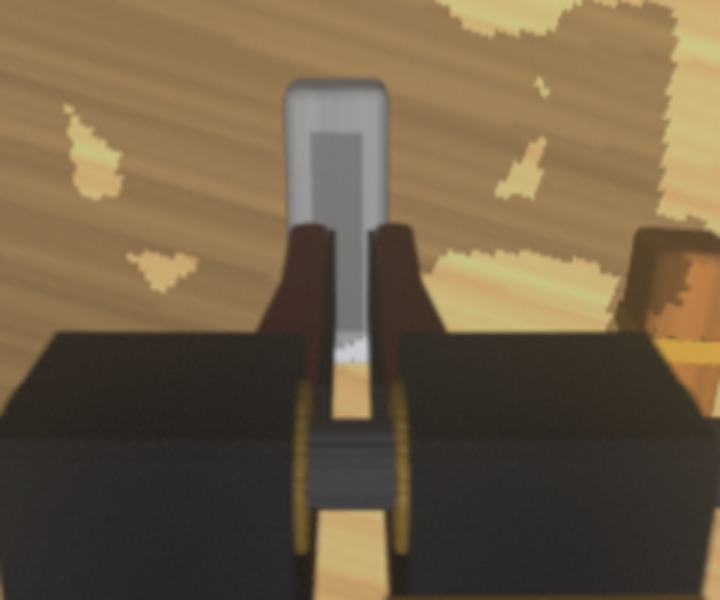

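View pics/s4.png

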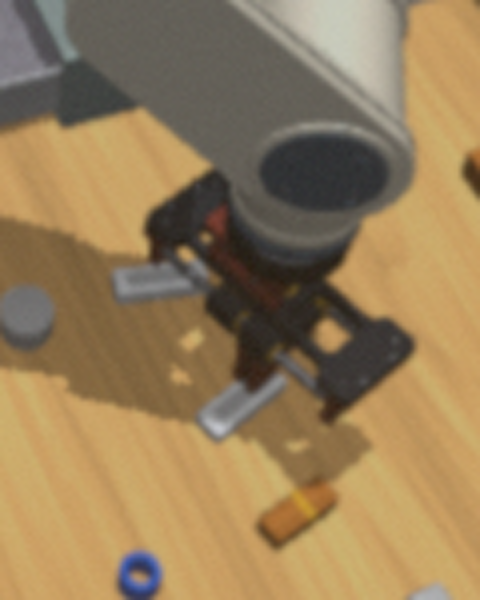

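```bash
python3 - <<'E'
from h import *
for n in("side","wrist"):
    im=eyes.get_image(n);C=cloud(im);f=im["frame"].astype(int)
    o=ctrl.get_obs();p=o["ee_pos"]
    b=(np.hypot(C[:,:,0]-p[0],C[:,:,1]-p[1])<45)&(C[:,:,2]<120)&(C[:,:,2]>-5)
    dark=b&(f.sum(2)<200)
    P=C[dark];print(n,o["width"],p.round(1),len(P))
    for lo in range(0,120,10):
        q=P[(P[:,2]>=lo)&(P[:,2]<lo+10)]
        if len(q):print(lo,len(q),q.min(0).round(),q.max(0).round())
print(ctrl.hold_point_z)
E
```

```text
side 0.17459262768086264 [ 575.  -321.4    5.4] 65
40 4 [ 564. -330.   45.] [ 567. -319.   48.]
50 18 [ 562. -333.   50.] [ 581. -316.   60.]
60 19 [ 562. -333.   61.] [ 587. -316.   70.]
70 16 [ 561. -333.   71.] [ 580. -317.   80.]
80 7 [ 562. -335.   80.] [ 567. -317.   86.]
110 1 [ 575. -348.  119.] [ 575. -348.  119.]
wrist 0.47240230517706455 [ 575.  -321.4    5.3] 1426
40 100 [ 582. -327.   43.] [ 588. -311.   50.]
50 213 [ 582. -327.   50.] [ 588. -310.   60.]
60 264 [ 582. -327.   60.] [ 588. -310.   70.]
70 334 [ 582. -328.   70.] [ 588. -309.   80.]
80 353 [ 581. -329.   80.] [ 589. -308.   90.]
90 120 [ 579. -321.   90.] [ 586. -316.  100.]
100 42 [ 579. -321.  100.] [ 586. -316.  102.]
18.700000000000003
```

```bash
python3 - <<'E'
from h import *
im=eyes.get_image("wrist");C=cloud(im);f=im["frame"];save(im,"w5",(270,200,370,340),6)
for r in range(180,395,8): print(r,C[r,305].round(0),f[r,305],C[r,335].round(0),f[r,335],C[r,240].round(0),im["range_z"][r,305].round())
im=eyes.get_image("side");C=cloud(im);f=im["frame"]
ys,xs=np.mgrid[255:300,375:430]
E
```

```text
180 [ 603. -305.   15.] [124 122 119] [ 606. -327.   -0.] [159 128  87] [ 586. -260.    0.] 195.0
188 [ 598. -307.   16.] [157 155 155] [ 601. -328.    0.] [140 113  78] [ 580. -262.    1.] 195.0
196 [ 593. -308.   16.] [125 124 122] [ 595. -330.   -0.] [152 122  85] [ 574. -263.    0.] 197.0
204 [ 587. -310.   16.] [125 123 121] [ 589. -332.    0.] [154 125  86] [ 568. -265.    1.] 199.0
212 [ 582. -312.   16.] [124 123 122] [ 583. -334.    1.] [155 125  86] [ 562. -266.    0.] 200.0
220 [ 576. -313.   16.] [122 121 120] [ 577. -336.    1.] [145 118  81] [ 556. -267.    0.] 201.0
228 [ 583. -312.   49.] [67 50 41] [ 571. -338.    1.] [151 123  83] [ 549. -269.   -1.] 168.0
236 [ 583. -313.   61.] [66 48 40] [ 564. -340.   -0.] [141 114  78] [ 543. -270.    0.] 157.0
244 [ 583. -313.   71.] [63 45 36] [ 558. -343.   -0.] [155 135  92] [ 536. -272.   -0.] 147.0
252 [ 583. -313.   79.] [63 45 37] [ 588. -327.   81.] [63 47 37] [ 529. -273.   -1.] 139.0
260 [ 604. -308.  128.] [54 41 34] [ 607. -317.  129.] [57 45 36] [ 599. -290.  129.] 86.0
268 [ 605. -308.  133.] [43 38 33] [ 607. -3
[... 711 characters left out ...]
 39 40] [ 598. -319.  147.] [40 39 40] [ 591. -296.  147.] 70.0
340 [ 593. -312.  147.] [40 39 40] [ 595. -320.  147.] [38 37 38] [ 589. -297.  148.] 71.0
348 [ 591. -313.  147.] [38 38 39] [ 593. -320.  147.] [53 46 37] [ 586. -297.  147.] 71.0
356 [ 592. -313.  150.] [76 61 33] [ 593. -320.  149.] [77 62 34] [ 587. -298.  150.] 68.0
364 [ 591. -313.  152.] [75 60 31] [ 593. -320.  152.] [76 61 33] [ 587. -299.  153.] 67.0
372 [ 594. -312.  157.] [29 27 28] [ 597. -318.  158.] [30 28 28] [ 591. -299.  158.] 61.0
380 [ 594. -313.  159.] [28 26 28] [ 597. -318.  161.] [29 29 29] [ 591. -300.  160.] 60.0
388 [ 596. -312.  163.] [27 26 26] [ 597. -318.  162.] [27 26 26] [ 591. -300.  162.] 55.0
```

View pics/w5.png

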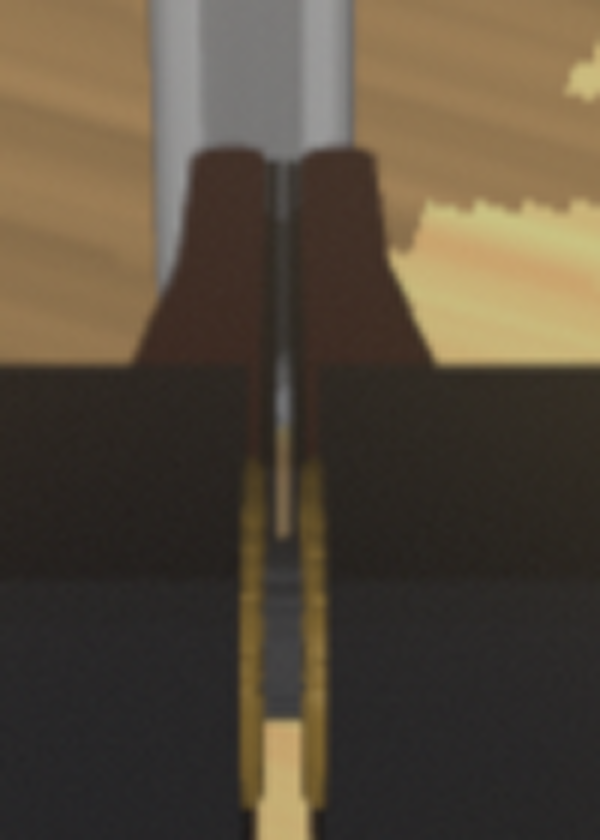

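Emit:
move_arm(deltas=[[-1,-1,0,0.008,-0.007,0],[0,0,0,0,0,0],[0,0,0,0,0,0],[0,0,0,0,0,0],[0,0,0,0,0,0]], hand=-0.36)

```text
t: 5.28
ee_pos: [573.7, -320.8, 5.4]
orientation: [-3.105, -0.47, 0.001]
ft_force: [-0.3, 0.1, 0.2]
width: 30.3
```

Emit:
move_arm(deltas=[[0,0,0,0,0,0],[0,0,0,0,0,0],[0,0,0,0,0,0],[0,0,0,0,0,0],[0,0,0,0,0,0]])

```text
t: 5.7
ee_pos: [573.7, -320.8, 5.4]
orientation: [-3.105, -0.47, 0.001]
ft_force: [-0.4, -0.0, 0.6]
width: 59.2
```

```bash
python3 - <<'E'
from h import *
plan((572,-319,-32,-72.4,12))
im=eyes.get_image("wrist");things(im,rows=225);save(im,"w6")
C=cloud(im);f=im["frame"].astype(int)
for c in range(230,420,6): print(c,C[232,c].round(0),f[232,c])
E
```

```text
now 5.7 [ 573.7 -320.8    5.4] yaw -72.8 tilt 0.06 F [-0.4 -0.   0.6] w 59.2 q [-0.53  0.7   1.64  0.    0.81  0.74]
[[0,-1,9,-0.001,0.001,-0.002],[0,-1,9,0,0,-0.002],[0,-1,9,0,0,-0.002],[0,-1,9,0,0,-0.002]]
px [175.  19.] z 33.9 ctr [ 668.1 -207. ] mean [ 670.4 -207.4] size 43.8 19.4 long -73.9
px [161. 185.] z 16.4 ctr [ 564.7 -210.5] mean [ 568.8 -210.9] size 69.3 24.3 long -14.1
px [313. 200.] z 16.5 ctr [ 589.8 -313.8] mean [ 589.7 -313.7] size 33.9 23.1 long 16.4
230 [ 542. -261.   -0.] [147 118  80]
236 [ 543. -266.   -0.] [147 118  81]
242 [ 545. -270.   -0.] [146 117  80]
248 [ 573. -281.   56.] [111  87  62]
254 [ 574. -285.   54.] [70 51 39]
260 [ 575. -288.   55.] [71 52 42]
266 [ 573. -291.   49.] [57 47 38]
272 [ 552. -292.   -0.] [158 128  88]
278 [ 554. -297.    1.] [159 128  88]
284 [ 555. -301.    0.] [162 130  89]
290 [ 556. -306.   -0.] [163 132  91]
296 [ 557. -310.   -1.] [146 122  91]
302 [ 565. -313.   15.] [158 157 156]
308 [ 566. -317.   15.] [128 126 124]
314 [ 568. -321.   16.] [127 126 124]
320 [ 570. -325.   18.] [127 126 124]
326 [ 570. -330.   15.] [159 158 157]
332 [ 566. -336.    1.] [156 126  88]
338 [ 567. -341.   -0.] [165 134  92]
344 [ 568. -345.    0.] [189 169 115]
350 [ 570. -350.   -0.] [163 132  90]
356 [ 571. -354.    1.] [159 128  89]
362 [ 572. -358.    0.] [158 128  88]
368 [ 592. -347.   52.] [64 54 42]
374 [ 594. -349.   54.] [74 55 42]
380 [ 595. -352.   56.] [74 55 42]
386 [ 578. -376.   -1.] [169 141  95]
392 [ 579. -380.    1.] [153 123  83]
398 [ 581. -385.   -0.] [157 126  86]
404 [ 582. -390.   -0.] [163 132  89]
410 [ 584. -393.    1.] [161 130  88]
416 [ 588. -393.   12.] [86 66 43]
```

Emit:
move_arm(deltas=[[0,-1,10,0,0,0],[0,-1,10,0,0,0],[0,0,10,0,0,0],[0,0,4,0,0,0],[0,0,0,0,0,0]])

```text
t: 6.17
ee_pos: [572.7, -318.3, -32.7]
orientation: [-3.105, -0.471, 0.002]
ft_force: [-0.5, 0.5, 0.4]
width: 59.6
```

Emit:
move_arm(deltas=[[0,0,4,0,0,0],[0,0,2,0,0,0],[0,0,0,0,0,0]])

```text
t: 6.42
ee_pos: [572.9, -318.4, -37.1]
orientation: [-3.105, -0.471, 0.003]
ft_force: [-0.1, -1.1, -1.2]
width: 59.6
```

Emit:
move_arm(deltas=[[0,0,0,0,0,0],[0,0,0,0,0,0],[0,0,0,0,0,0],[0,0,0,0,0,0],[0,0,0,0,0,0]], hand=1)

```text
t: 6.83
ee_pos: [573.3, -318.7, -37.2]
orientation: [-3.105, -0.471, 0.002]
ft_force: [-0.1, -0.3, 0.8]
width: 30.0
```

Emit:
move_arm(deltas=[[0,0,0,0,0,0],[0,0,0,0,0,0],[0,0,0,0,0,0]])

```text
t: 7.08
ee_pos: [573.2, -318.7, -37.3]
orientation: [-3.105, -0.471, 0.002]
ft_force: [-0.8, -1.0, 0.3]
width: 23.8
```

```bash
python3 - <<'E'
from h import *
plan((572,-319,80,-80),(500,-120,150,-90),(460,0,180,-93),(460,60,180,-93))
im=eyes.get_image("wrist");save(im,"w7",(200,100,440,300),2.5)
E
```

```text
now 7.08 [ 573.2 -318.7  -37.3] yaw -72.8 tilt 0.1 F [-0.8 -1.   0.3] w 23.8 q [-0.53  0.76  1.64  0.    0.74  0.74]
[[0,0,-39,-0.001,0.001,0.042],[0,0,-39,0,0,0.042],[0,0,-39,0,0,0.042],[-6,-35,-12,0,0,0.029],[-7,-35,-12,0,0,0.029]]
[[-8,-34,-12,0,0,0.029],[-9,-34,-12,0,0,0.029],[-10,-34,-12,0,0,0.029],[-11,-34,-12,0,0,0.029],[-10,-30,-8,0,0,0.013]]
[[-10,-30,-8,0,0,0.013],[-11,-30,-8,0,0,0.013],[-11,-30,-8,0,0,0.013],[-2,-30,0,0,0,-0.0],[-2,-30,0,0,0,-0.0]]
```

View pics/w7.png

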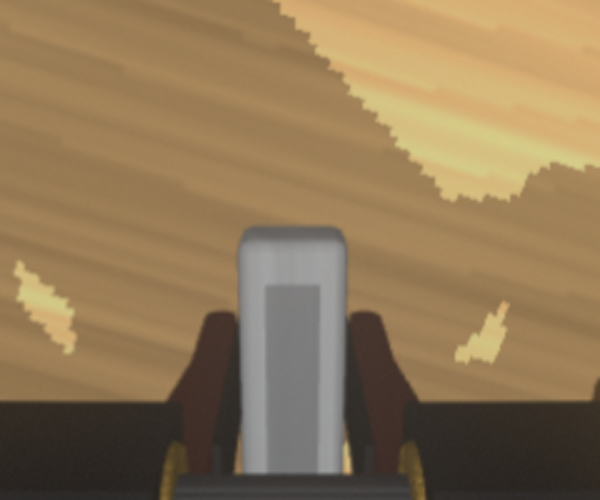

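Emit:
move_arm(deltas=[[0,0,-39,0,0,0.042],[0,0,-39,0,0,0.042],[0,0,-39,0,0,0.042],[0,0,0,0,0,0]])

```text
t: 7.47
ee_pos: [569.3, -316.4, 76.9]
orientation: [-3.122, -0.264, 0.02]
ft_force: [1.4, -0.0, -0.4]
width: 23.8
```

```bash
python3 - <<'E'
from h import *
plan((490,-120,110,-88),(460,60,120,-93),(465,180,120,-93))
E
```

```text
now 7.47 [ 569.3 -316.4   76.9] yaw -80.3 tilt 0.88 F [ 1.4 -0.  -0.4] w 23.8 q [-0.53  0.6   1.62  0.    0.94  0.88]
[[-8,-34,-6,-0.01,0.012,0.022],[-8,-34,-6,0,0,0.022],[-9,-34,-6,0,0,0.022],[-10,-34,-6,0,0,0.022],[-11,-34,-6,0,0,0.022]]
[[-11,-33,-6,0,0,0.022],[-5,-36,-2,0,0,0.017],[-5,-36,-2,0,0,0.017],[-6,-36,-2,0,0,0.017],[-7,-36,-2,0,0,0.017]]
[[-7,-36,-2,0,0,0.017],[0,-30,0,0,0,-0.0],[0,-30,0,0,0,-0.0],[0,-30,0,0,0,-0.0],[0,-30,0,0,0,-0.0]]
```

Emit:
move_arm(deltas=[[-8,-34,-6,-0.01,0.012,0.022],[-8,-34,-6,0,0,0.022],[-9,-34,-6,0,0,0.022],[-10,-34,-6,0,0,0.022],[-11,-34,-6,0,0,0.022]])

```text
t: 7.88
ee_pos: [502.2, -154.3, 105.4]
orientation: [3.137, 0.076, 0.007]
ft_force: [0.9, 0.2, -2.4]
width: 23.9
```

Emit:
move_arm(deltas=[[-11,-33,-6,0,0,0.022],[-5,-36,-2,0,0,0.017],[-5,-36,-2,0,0,0.017],[-6,-36,-2,0,0,0.017],[-7,-36,-2,0,0,0.017]])

```text
t: 8.3
ee_pos: [458.9, 29.2, 116.5]
orientation: [3.138, -0.076, -0.0]
ft_force: [0.4, 0.0, -2.5]
width: 23.5
```

Emit:
move_arm(deltas=[[-7,-36,-2,0,0,0.017],[0,-30,0,0,0,0],[0,-30,0,0,0,0],[0,-30,0,0,0,0],[0,0,0,0,0,0]])

```text
t: 8.72
ee_pos: [454.0, 166.1, 115.7]
orientation: [3.138, -0.095, -0.006]
ft_force: [-0.3, 0.1, -3.1]
width: 24.0
```

```bash
python3 - <<'E'
from h import *
plan((490,230,120,-93))
im=eyes.get_image("wrist");save(im,"w8");im=eyes.get_image("side");save(im,"s8",(250,90,450,360),2.2)
E
```

```text
now 8.72 [454.  166.1 115.7] yaw -93.5 tilt 0.25 F [-0.3  0.1 -3.1] w 24.0 q [ 0.33  0.32  1.99 -0.    0.84  1.96]
[[16,-33,-2,0.003,0.003,-0.004],[16,-33,-2,0,0,-0.004]]
```

View pics/w8.png

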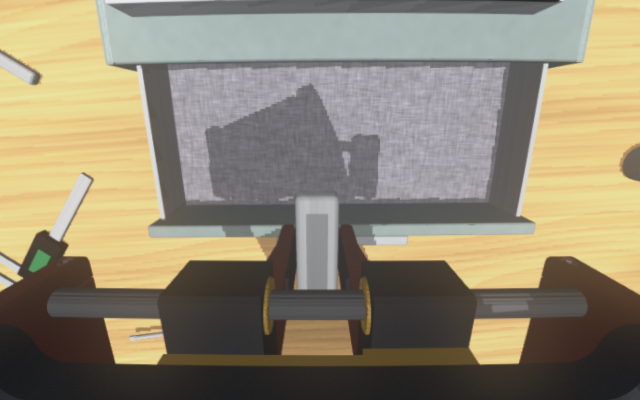

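View pics/s8.png

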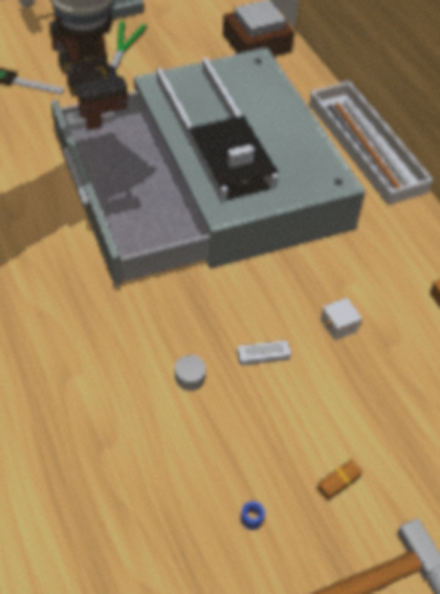

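```bash
python3 - <<'E'
from h import *
im=eyes.get_image("wrist");C=cloud(im)
print("front85",onplane(im,[(110,63),(580,63)],85).round(1))
print("paneltop outer",onplane(im,[(150,235),(532,233)],78).round(1))
print("paneltop inner",onplane(im,[(160,221),(522,219)],78).round(1))
print("floor front",onplane(im,[(187,205),(490,200)],16).round(1))
for c in (200,450):
  for r in range(56,245,6): print(c,r,C[r,c].round(0),im["frame"][r,c])
E
```

```text
front85 [[574.4 308.3  85. ]
 [554.4 -43.9  85. ]]
paneltop outer [[433.1 312.7  78. ]
 [413.1 -31.7  78. ]]
paneltop inner [[445.8 300.7  78. ]
 [427.4 -20.3  78. ]]
floor front [[440.7 304.1  16. ]
 [425.8 -27.7  16. ]]
200 56 [574. 241.  84.] [172 187 184]
200 62 [583. 266.  15.] [113 113 117]
200 68 [577. 266.  16.] [167 163 172]
200 74 [572. 268.  15.] [160 158 166]
200 80 [566. 268.  16.] [175 172 181]
200 86 [561. 269.  16.] [170 167 175]
200 92 [555. 270.  16.] [170 167 175]
200 98 [550. 271.  16.] [165 162 170]
200 104 [544. 272.  16.] [166 162 170]
200 110 [539. 273.  16.] [169 165 174]
200 116 [533. 274.  16.] [169 165 173]
200 122 [527. 275.  16.] [160 156 163]
200 128 [521. 276.  16.] [172 169 177]
200 134 [515. 277.  16.] [168 165 171]
200 140 [509. 278.  14.] [157 153 161]
200 146 [503. 279.  15.] [159 156 163]
200 152 [497. 280.  16.] [160 156 164]
200 158 [491. 281.  16.] [166 162 170]
200 164 [485. 282.  16.] [178 173 182]
200 170 [478. 283.  16.] [166 162 169]
200 176 [472. 284.  16.] [168 163 171]
200 182 [465. 286.  16.] [165 161 168]
200 188 [459. 286.  16.] [16
[... 883 characters left out ...]
67 176]
450 140 [494.  21.  16.] [152 149 157]
450 146 [487.  21.  15.] [157 154 162]
450 152 [481.  20.  16.] [162 159 167]
450 158 [475.  20.  17.] [168 164 172]
450 164 [468.  20.  16.] [169 166 175]
450 170 [462.  19.  16.] [157 153 162]
450 176 [456.  19.  16.] [155 151 159]
450 182 [449.  19.  16.] [162 158 166]
450 188 [442.  18.  16.] [170 166 173]
450 194 [435.  17.  16.] [159 155 163]
450 200 [429.  17.  16.] [115 112 116]
450 206 [427.  23.  31.] [88 90 87]
450 212 [429.  34.  53.] [89 89 86]
450 218 [429.  40.  68.] [89 89 85]
450 224 [427.  45.  78.] [169 180 175]
450 230 [421.  44.  78.] [172 185 180]
450 236 [378.   6.   1.] [232 210 143]
450 242 [369.   5.  -2.] [230 194 133]
```

```bash
python3 - <<'E'
from h import *
plan((505,235,100,-93.2),(505,235,-5,-93.2,35))
E
```

```text
now 8.87 [452.8 161.8 115.3] yaw -93.6 tilt 0.44 F [-1.  -0.  -2.4] w 23.6 q [ 0.32  0.32  1.99 -0.    0.84  1.96]
[[16,-25,5,0.005,0.006,-0.002],[16,-25,5,0,0,-0.002],[16,-25,5,0,0,-0.002],[0,0,35,0,0,-0.0],[0,0,35,0,0,-0.0]]
[[0,0,35,0,0,-0.0]]
```

Emit:
move_arm(deltas=[[16,-25,5,0.005,0.006,-0.002],[16,-25,5,0,0,-0.002],[16,-25,5,0,0,-0.002],[0,0,35,0,0,0],[0,0,20,0,0,0]])

```text
t: 9.28
ee_pos: [509.7, 230.2, 45.3]
orientation: [-3.139, 0.101, -0.008]
ft_force: [-1.6, -0.5, -4.2]
width: 24.2
```

```bash
python3 - <<'E'
from h import *
plan((505,235,-18,-93.2,20))
E
```

```text
now 9.28 [509.7 230.2  45.3] yaw -93.7 tilt 0.32 F [-1.6 -0.5 -4.2] w 24.2 q [ 0.4   0.52  1.86 -0.    0.75  2.04]
[[-1,-1,16,-0.002,-0.005,-0.002],[-1,-1,16,0,0,-0.002],[-1,-1,16,0,0,-0.002],[-1,-1,16,0,0,-0.002]]
```

Emit:
move_arm(deltas=[[-1,-1,16,-0.002,-0.005,-0.002],[-1,-1,16,0,0,-0.002],[0,-1,12,0,0,-0.002],[0,0,5,0,0,0],[0,0,0,0,0,0]])

```text
t: 9.7
ee_pos: [506.2, 225.5, -11.6]
orientation: [3.135, -0.102, -0.012]
ft_force: [-0.1, -0.3, -3.3]
width: 23.4
```

Emit:
move_arm(deltas=[[0,0,5,0,0,0],[0,0,3,0,0,0],[0,0,0,0,0,0]])

```text
t: 9.95
ee_pos: [507.3, 224.3, -19.0]
orientation: [3.135, -0.105, -0.01]
ft_force: [-0.5, 0.0, -2.8]
width: 23.9
```

Release to about 50 mm.

Emit:
move_arm(deltas=[[0,0,1,0,0,0],[0,0,0,0,0,0],[0,0,0,0,0,0],[0,0,0,0,0,0],[0,0,0,0,0,0]], hand=-0.14)

```text
t: 10.37
ee_pos: [510.3, 225.6, -16.8]
orientation: [3.138, -0.105, -0.0]
ft_force: [-0.6, 0.4, 0.3]
width: 49.9
```

Emit:
move_arm(deltas=[[0,0,0,0,0,0],[0,0,-15,0,0,0],[0,0,-35,0,0,0],[0,0,-38,0,0,0],[0,0,-38,0,0,0]])

```text
t: 10.78
ee_pos: [504.5, 223.7, 105.7]
orientation: [3.131, -0.104, -0.023]
ft_force: [0.2, -0.3, 0.9]
width: 50.0
```

```bash
python3 - <<'E'
from h import *
im=eyes.get_image("wrist");save(im,"w9")
plan((460,60,100,-93),(460,0,100,-95),(563,-210,100,-103.5))
E
```

```text
now 10.83 [509.1 225.7 113.2] yaw -93.8 tilt 0.34 F [1.6 1.4 4.1] w 49.9 q [ 0.4   0.42  1.83 -0.    0.9   2.03]
[[-8,34,3,0.004,0.004,-0.003],[-8,34,3,0,0,-0.003],[-8,34,3,0,0,-0.003],[-8,34,3,0,0,-0.003],[-8,34,3,0,0,-0.003]]
[[2,30,0,0,0,0.017],[2,30,0,0,0,0.017],[20,33,0,0,0,0.025],[21,33,0,0,0,0.025],[22,32,0,0,0,0.025]]
[[23,32,0,0,0,0.025],[23,31,0,0,0,0.025],[24,31,0,0,0,0.025]]
```

View pics/w9.png

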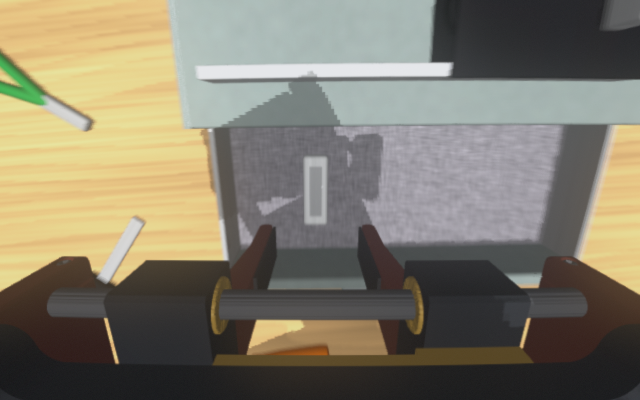

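```bash
python3 - <<'E'
from h import *
plan((563,-210,90,-103.5))
E
```

```text
now 10.83 [509.1 225.7 113.2] yaw -93.8 tilt 0.34 F [1.6 1.4 4.1] w 49.9 q [ 0.4   0.42  1.83 -0.    0.9   2.03]
[[8,39,2,0.004,0.004,0.015],[8,39,2,0,0,0.015],[9,39,2,0,0,0.015],[9,39,2,0,0,0.015],[10,39,2,0,0,0.015]]
[[11,39,2,0,0,0.015],[11,38,2,0,0,0.015],[12,38,2,0,0,0.015],[12,38,2,0,0,0.015],[13,38,2,0,0,0.015]]
[[13,38,2,0,0,0.015]]
```

Emit:
move_arm(deltas=[[8,39,2,0.004,0.004,0.015],[8,39,2,0,0,0.015],[9,39,2,0,0,0.015],[9,39,2,0,0,0.015],[10,39,2,0,0,0.015]], hand=-0.36)

```text
t: 11.25
ee_pos: [541.2, 30.5, 110.5]
orientation: [-3.127, 0.203, -0.028]
ft_force: [1.3, 0.3, 0.2]
width: 59.5
```

Emit:
move_arm(deltas=[[11,39,2,0,0,0.015],[11,38,2,0,0,0.015],[12,38,2,0,0,0.015],[12,38,2,0,0,0.015],[13,38,2,0,0,0.015]])

```text
t: 11.67
ee_pos: [569.2, -176.0, 100.1]
orientation: [-3.116, 0.325, -0.033]
ft_force: [1.0, 0.3, 0.0]
width: 59.9
```

Emit:
move_arm(deltas=[[13,30,2,0,0,0.015],[0,0,0,0,0,0],[0,0,0,0,0,0]])

```text
t: 11.92
ee_pos: [576.6, -218.0, 97.4]
orientation: [-3.114, 0.363, -0.037]
ft_force: [-0.6, -0.1, 0.5]
width: 59.5
```

```bash
python3 - <<'E'
from h import *
im=eyes.get_image("wrist");things(im,rows=225);save(im,"w10")
plan((563,-210,0,-103.5))
E
```

```text
px [273.  88.] z 34.2 ctr [ 681.9 -203.2] mean [ 682.1 -203.5] size 39.8 39.6 long 1.9
px [505. 160.] z 20.2 ctr [ 567.5 -407.5] mean [ 567.6 -406.8] size 56.8 25.2 long 12.9
px [344. 217.] z 16.3 ctr [ 545.5 -239.8] mean [ 545.1 -239.6] size 23.0 15.2 long 76.9
now 11.97 [ 576.7 -217.7   97.6] yaw -103.2 tilt 1.42 F [-0.  -0.1  0.3] w 59.7 q [-0.39  0.51  1.72  0.02  0.89  1.4 ]
[[-5,-1,33,-0.009,-0.023,0.002],[-5,-1,33,0,0,0.002],[-5,-1,33,0,0,0.002]]
```

```bash
python3 - <<'E'
from h import *
im=eyes.get_image("side");save(im,"s10",(300,190,450,350),4)
C=cloud(im);Z=C[:,:,2];f=im["frame"].astype(int)
b=(Z>8)&(Z<22)&(C[:,:,0]>440)&(C[:,:,0]<640)&(C[:,:,1]<-130)&(C[:,:,1]>-350)
m=cv2.morphologyEx(b.astype(np.uint8),cv2.MORPH_OPEN,np.ones((2,2)))
k,lab,s,c=cv2.connectedComponentsWithStats(m)
for i in range(1,k):
    if s[i,4]<20: continue
    q=(lab==i)&(Z>12);P=onplane(im,np.argwhere(q)[:,::-1],16);r=cv2.minAreaRect(P[:,:2].astype(np.float32));print(c[i],r)
E
```

```text
[360.53684211 261.92631579] ((517.0760498046875, -237.4283447265625), (22.605453491210938, 67.5245132446289), 76.45314025878906)
```

View pics/w10.png

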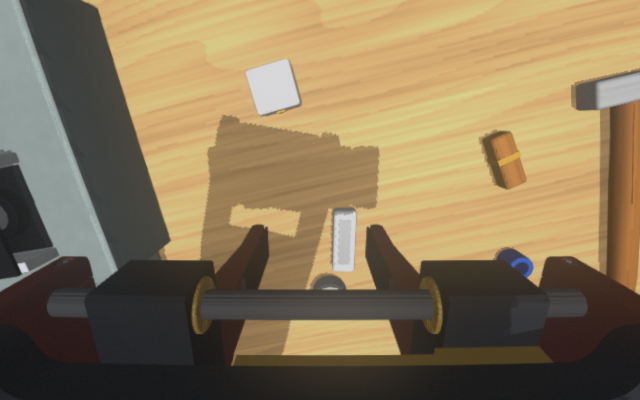

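View pics/s10.png

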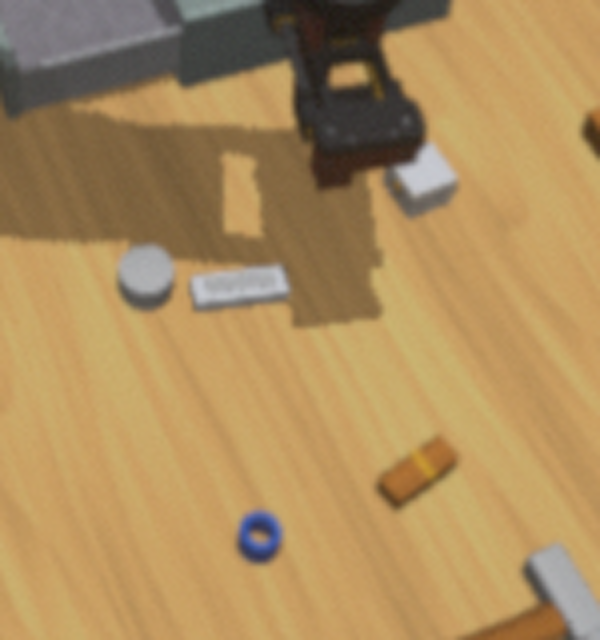

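```bash
python3 - <<'E'
from h import *
plan((512,-238,70,-103.5))
E
```

```text
now 12.02 [ 576.6 -216.5   97.6] yaw -103.2 tilt 1.4 F [-0.4 -0.4  0.1] w 59.8 q [-0.39  0.51  1.73  0.02  0.89  1.4 ]
[[-29,18,14,-0.009,-0.023,0.003],[-29,18,14,0,0,0.003]]
```

Emit:
move_arm(deltas=[[-29,15,14,-0.009,-0.023,0.003],[-35,15,14,0,0,0.003],[-20,5,0,0,0,0],[0,0,0,0,0,0]])

```text
t: 12.35
ee_pos: [486.0, -225.3, 68.3]
orientation: [-3.121, 0.355, -0.001]
ft_force: [-0.7, 1.1, -0.1]
width: 59.8
```

```bash
python3 - <<'E'
from h import *
im=eyes.get_image("wrist");things(im,rows=245);save(im,"w11")
plan((520,-238,0,-103.5),(520,-238,-33,-103.5,12))
E
```

```text
px [511.  59.] z 20.3 ctr [ 566.2 -407.4] mean [ 566.9 -406.7] size 55.5 25.6 long 12.8
px [317. 162.] z 16.5 ctr [ 517.9 -233.9] mean [ 519.2 -234. ] size 68.5 23.1 long -13.6
px [522. 195.] z 23.7 ctr [ 449.3 -409.6] mean [ 449.5 -409.5] size 29.3 26.6 long 51.6
px [301. 230.] z 28.3 ctr [ 464.4 -206.1] mean [ 462.8 -205.7] size 39.0 26.1 long 77.1
now 12.4 [ 487.7 -225.5   68.6] yaw -103.0 tilt 0.13 F [ 0.9  0.7 -0.5] w 59.7 q [-0.46  0.46  1.9   0.    0.78  1.34]
[[17,2,34,-0.001,-0.002,0.004],[17,2,34,0,0,0.004],[0,0,11,0,0,-0.0],[0,0,11,0,0,-0.0],[0,0,11,0,0,-0.0]]
```

View pics/w11.png

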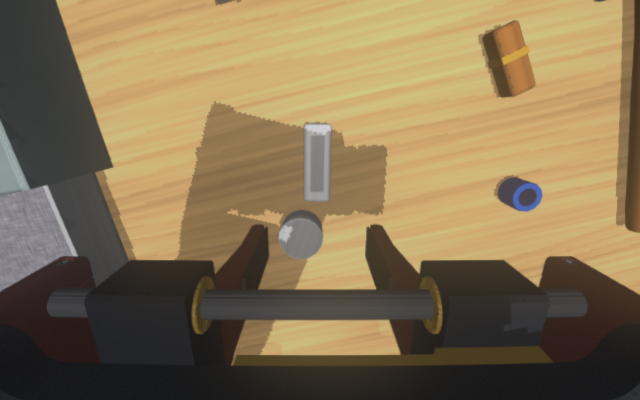

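Emit:
move_arm(deltas=[[18,1,25,-0.001,-0.002,0.004],[18,1,25,0,0,0.004],[0,0,16,0,0,0],[0,0,10,0,0,0],[0,0,0,0,0,0]])

```text
t: 12.82
ee_pos: [533.6, -232.6, -5.7]
orientation: [3.118, -0.356, 0.02]
ft_force: [-1.0, 0.1, 0.9]
width: 60.2
```

```bash
python3 - <<'E'
from h import *
plan((522,-235,-36,-103.5,12))
E
```

```text
now 12.82 [ 533.6 -232.6   -5.7] yaw -103.0 tilt 0.75 F [-1.   0.1  0.9] w 60.2 q [-0.43  0.63  1.83  0.    0.67  1.37]
[[-4,2,10,0.002,-0.013,0.003],[-4,2,10,0,0,0.003],[-4,2,10,0,0,0.003]]
```

Emit:
move_arm(deltas=[[-4,2,10,0.002,-0.013,0.003],[-4,2,10,0,0,0.003],[-2,1,7,0,0,0.003],[0,0,0,0,0,0]])

```text
t: 13.15
ee_pos: [524.5, -234.2, -33.1]
orientation: [3.119, -0.367, 0.002]
ft_force: [-0.6, 0.9, -0.3]
width: 59.4
```

```bash
python3 - <<'E'
from h import *
plan((522,-235,-36.5,-103.5,12))
E
```

```text
now 13.15 [ 524.5 -234.2  -33.1] yaw -103.4 tilt 0.1 F [-0.6  0.9 -0.3] w 59.4 q [-0.44  0.67  1.84 -0.    0.63  1.36]
[[-2,1,3,0.0,-0.002,0.001]]
```

Emit:
move_arm(deltas=[[-1,1,3,0,0,0],[0,0,0,0,0,0],[0,0,0,0,0,0],[0,0,0,0,0,0],[0,0,0,0,0,0]], hand=1)

```text
t: 13.57
ee_pos: [522.9, -235.7, -35.3]
orientation: [3.119, -0.37, 0.004]
ft_force: [-1.4, -0.1, 0.2]
width: 29.9
```

Emit:
move_arm(deltas=[[0,0,0,0,0,0],[0,0,0,0,0,0],[0,0,0,0,0,0],[0,0,0,0,0,0]])

```text
t: 13.9
ee_pos: [523.0, -235.7, -35.0]
orientation: [3.119, -0.37, 0.005]
ft_force: [-0.1, 0.5, -2.7]
width: 23.8
```

```bash
python3 - <<'E'
from h import *
plan((522,-235,75,-103.5),(495,-60,100,-95),(505,160,95,-93.2))
E
```

```text
now 13.9 [ 523.  -235.7  -35. ] yaw -103.5 tilt 0.18 F [-0.1  0.5 -2.7] w 23.8 q [-0.44  0.68  1.84 -0.    0.62  1.36]
[[0,0,-37,0.001,-0.003,-0.0],[0,0,-37,0,0,-0.0],[0,0,-37,0,0,-0.0],[-13,-33,-5,0,0,-0.03],[-12,-33,-5,0,0,-0.03]]
[[-11,-34,-5,0,0,-0.03],[-10,-34,-5,0,0,-0.03],[-9,-34,-5,0,0,-0.03],[-2,-37,1,0,0,-0.005],[-1,-37,1,0,0,-0.005]]
[[-1,-37,1,0,0,-0.005],[-1,-37,1,0,0,-0.005],[-1,-37,1,0,0,-0.005],[-1,-37,1,0,0,-0.005]]
```

Emit:
move_arm(deltas=[[0,0,-37,0,0,0],[0,0,-37,0,0,0],[0,0,-37,0,0,0],[-13,-33,-5,0,0,-0.03],[-12,-33,-5,0,0,-0.03]])

```text
t: 14.32
ee_pos: [511.3, -167.8, 86.4]
orientation: [-3.128, 0.283, 0.006]
ft_force: [-0.1, 0.2, -2.6]
width: 23.8
```

Emit:
move_arm(deltas=[[-11,-34,-5,0,0,-0.03],[-10,-34,-5,0,0,-0.03],[-9,-34,-5,0,0,-0.03],[-2,-37,1,0,0,-0.005],[-1,-37,1,0,0,-0.005]])

```text
t: 14.73
ee_pos: [499.1, 16.9, 103.4]
orientation: [-3.139, 0.125, -0.003]
ft_force: [0.2, -0.2, -2.5]
width: 23.8
```

Emit:
move_arm(deltas=[[-1,-37,1,0,0,-0.005],[-1,-37,1,0,0,-0.005],[-1,-37,1,0,0,-0.005],[-1,-25,1,0,0,0],[0,0,0,0,0,0]])

```text
t: 15.15
ee_pos: [503.5, 165.2, 100.0]
orientation: [-3.138, 0.092, -0.007]
ft_force: [-0.5, -0.3, -3.2]
width: 23.5
```

```bash
python3 - <<'E'
from h import *
plan((505,160,10,-93.2))
im=eyes.get_image("wrist");save(im,"w12")
E
```

```text
now 15.15 [503.5 165.2 100. ] yaw -93.4 tilt 0.27 F [-0.5 -0.3 -3.2] w 23.5 q [0.29 0.4  1.9  0.   0.83 1.92]
[[1,2,30,-0.002,-0.004,-0.001],[1,2,30,0,0,-0.001],[1,2,30,0,0,-0.001]]
```

View pics/w12.png

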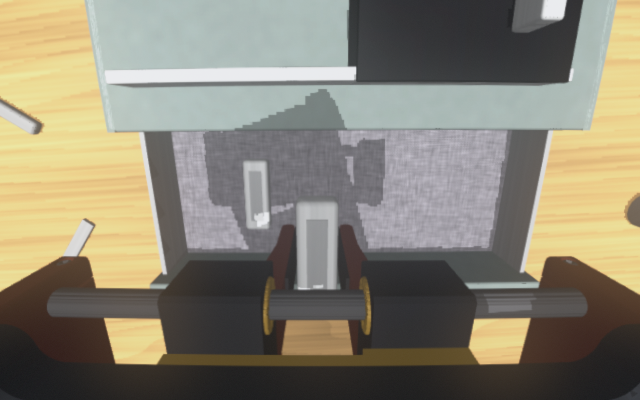

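Emit:
move_arm(deltas=[[1,2,32,-0.002,-0.004,0],[1,2,32,0,0,0],[0,1,25,0,0,0],[0,0,15,0,0,0],[0,0,0,0,0,0]])

```text
t: 15.62
ee_pos: [507.0, 155.8, -5.8]
orientation: [3.14, -0.09, 0.007]
ft_force: [-1.2, -0.6, -2.6]
width: 23.8
```

```bash
python3 - <<'E'
from h import *
plan((504,160,-18,-93.2,15))
E
```

```text
now 15.62 [507.  155.8  -5.8] yaw -93.3 tilt 0.25 F [-1.2 -0.6 -2.6] w 23.8 q [ 0.28  0.58  1.94 -0.    0.61  1.91]
[[-3,-4,12,0.0,-0.004,-0.001]]
```

Emit:
move_arm(deltas=[[-2,-3,7,0,-0.004,0],[0,0,5,0,0,0],[0,0,0,0,0,0]])

```text
t: 15.87
ee_pos: [505.1, 156.8, -18.0]
orientation: [3.139, -0.094, -0.002]
ft_force: [-0.1, -0.1, -2.4]
width: 23.9
```

Emit:
move_arm(deltas=[[0,0,2,0,0,0],[0,0,0,0,0,0],[0,0,0,0,0,0],[0,0,0,0,0,0],[0,0,0,0,0,0]], hand=-0.14)

```text
t: 16.28
ee_pos: [508.7, 157.4, -16.3]
orientation: [-3.139, 0.094, -0.01]
ft_force: [-0.7, -0.4, -0.5]
width: 49.5
```

Emit:
move_arm(deltas=[[0,0,0,0,0,0],[0,0,-15,0,0,0],[0,0,-35,0,0,0],[0,0,-38,0,0,0],[0,0,-30,0,0,0]])

```text
t: 16.7
ee_pos: [503.3, 156.2, 100.2]
orientation: [3.138, -0.093, -0.009]
ft_force: [-0.1, 0.5, -1.0]
width: 49.9
```

```bash
python3 - <<'E'
from h import *
plan((640,-204,90,-88))
im=eyes.get_image("wrist");save(im,"w13")
E
```

```text
now 16.7 [503.3 156.2 100.2] yaw -93.4 tilt 0.35 F [-0.1  0.5 -1. ] w 49.9 q [ 0.28  0.4   1.9  -0.    0.84  1.91]
[[16,35,1,0.003,0.006,-0.009],[15,35,1,0,0,-0.009],[15,35,1,0,0,-0.009],[15,36,1,0,0,-0.009],[14,36,1,0,0,-0.009]]
[[14,36,1,0,0,-0.009],[14,36,1,0,0,-0.009],[13,36,1,0,0,-0.009],[13,36,1,0,0,-0.009],[13,36,1,0,0,-0.009]]
```

View pics/w13.png

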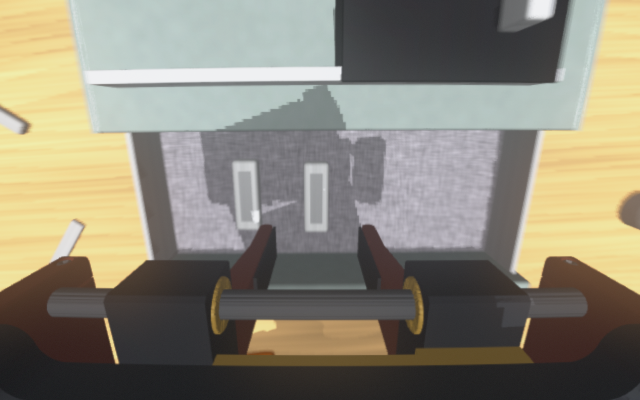

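```bash
python3 - <<'E'
from h import *
plan((520,-40,95,-90),(655,-204,85,-88))
E
```

```text
now 16.75 [506.8 157.3 105.4] yaw -93.4 tilt 0.12 F [1.6 1.2 3.2] w 50.1 q [ 0.28  0.4   1.9  -0.    0.85  1.91]
[[5,39,2,-0.0,-0.002,-0.012],[5,39,2,0,0,-0.012],[4,39,2,0,0,-0.012],[4,39,2,0,0,-0.012],[3,39,2,0,0,-0.012]]
[[22,27,2,0,0,-0.006],[22,27,2,0,0,-0.006],[22,28,2,0,0,-0.006],[22,28,2,0,0,-0.006],[22,28,2,0,0,-0.006]]
[[22,28,2,0,0,-0.006]]
```

Emit:
move_arm(deltas=[[5,39,2,0,0,-0.012],[5,39,2,0,0,-0.012],[4,39,2,0,0,-0.012],[4,39,2,0,0,-0.012],[3,39,2,0,0,-0.012]], hand=-0.6)

```text
t: 17.17
ee_pos: [527.7, -36.5, 101.9]
orientation: [-3.138, -0.027, -0.03]
ft_force: [0.4, 0.5, -0.6]
width: 70.3
```

Emit:
move_arm(deltas=[[22,27,2,0,0,-0.006],[22,27,2,0,0,-0.006],[22,28,2,0,0,-0.006],[22,28,2,0,0,-0.006],[15,15,2,0,0,-0.006]])

```text
t: 17.58
ee_pos: [633.8, -170.0, 93.1]
orientation: [-3.139, -0.07, -0.028]
ft_force: [-0.2, 0.3, 0.2]
width: 70.0
```

Emit:
move_arm(deltas=[[0,0,0,0,0,0],[0,0,0,0,0,0]])

```text
t: 17.75
ee_pos: [636.3, -173.8, 92.2]
orientation: [-3.14, -0.064, -0.032]
ft_force: [0.4, 0.7, -0.7]
width: 70.3
```

```bash
python3 - <<'E'
from h import *
plan((681,-204,0,-88))
im=eyes.get_image("wrist");things(im,rows=245,hi=(800,-80));save(im,"w14")
E
```

```text
now 17.75 [ 636.3 -173.8   92.2] yaw -87.7 tilt 1.15 F [ 0.4  0.7 -0.7] w 70.3 q [-0.29  0.57  1.62  0.01  0.93  1.24]
[[14,11,31,-0.001,-0.02,0.002],[14,11,31,0,0,0.002],[15,11,31,0,0,0.002]]
px [350. 150.] z 34.4 ctr [ 682.5 -202.6] mean [ 682.9 -202.4] size 39.7 39.1 long -87.6
```

Emit:
move_arm(deltas=[[15,10,25,-0.001,-0.02,0.002],[15,10,25,0,0,0],[12,8,20,0,0,0],[0,0,0,0,0,0]])

```text
t: 18.13
ee_pos: [678.3, -195.1, 22.9]
orientation: [-3.141, -0.067, 0.001]
ft_force: [-1.2, 0.9, -0.4]
width: 70.3
```

```bash
python3 - <<'E'
from h import *
plan((682,-203,-30,-87.6,16))
E
```

```text
now 18.13 [ 678.3 -195.1   22.9] yaw -87.5 tilt 0.02 F [-1.2  0.9 -0.4] w 70.3 q [-0.3   0.73  1.51 -0.    0.9   1.23]
[[1,2,13,-0.0,0.0,0.0],[1,2,13,0,0,0.0],[1,2,13,0,0,0.0],[1,2,13,0,0,0.0]]
```

Emit:
move_arm(deltas=[[1,4,8,0,0,0],[1,4,14,0,0,0],[1,1,14,0,0,0],[0,0,10,0,0,0],[0,0,0,0,0,0]])

```text
t: 18.55
ee_pos: [678.8, -200.1, -24.7]
orientation: [-3.14, -0.072, 0.003]
ft_force: [-0.1, -0.3, -0.0]
width: 70.5
```

```bash
python3 - <<'E'
from h import *
plan((682,-203,-31,-87.6,16))
E
```

```text
now 18.55 [ 678.8 -200.1  -24.7] yaw -87.4 tilt 0.13 F [-0.1 -0.3 -0. ] w 70.5 q [-0.3   0.8   1.51  0.    0.83  1.22]
[[3,3,6,-0.001,0.002,0.004]]
```

Emit:
move_arm(deltas=[[3,3,6,0,0,0.004],[0,0,0,0,0,0],[0,0,0,0,0,0],[0,0,0,0,0,0],[0,0,0,0,0,0]], hand=1)

```text
t: 18.97
ee_pos: [682.2, -203.0, -30.6]
orientation: [-3.14, -0.065, 0.002]
ft_force: [-0.7, 0.3, -0.8]
width: 40.5
```

Emit:
move_arm(deltas=[[0,0,0,0,0,0],[0,0,0,0,0,0],[0,0,0,0,0,0]])

```text
t: 19.22
ee_pos: [682.7, -203.2, -29.5]
orientation: [-3.14, -0.065, 0.0]
ft_force: [0.2, -0.7, -1.1]
width: 39.8
```

```bash
python3 - <<'E'
from h import *
plan((682,-203,95,-88),(530,-60,105,-92),(500,85,100,-93.2))
E
```

```text
now 19.22 [ 682.7 -203.2  -29.5] yaw -87.6 tilt 0.03 F [ 0.2 -0.7 -1.1] w 39.8 q [-0.31  0.81  1.5   0.    0.83  1.22]
[[0,0,-31,-0.001,0.0,0.002],[0,0,-31,0,0,0.002],[0,0,-31,0,0,0.002],[0,0,-31,0,0,0.002],[-24,-25,-2,0,0,0.012]]
[[-25,-24,-2,0,0,0.012],[-25,-24,-2,0,0,0.012],[-25,-24,-2,0,0,0.012],[-26,-24,-2,0,0,0.012],[-26,-23,-2,0,0,0.012]]
[[-9,-36,1,0,0,0.005],[-9,-36,1,0,0,0.005],[-9,-36,1,0,0,0.005],[-9,-36,1,0,0,0.005]]
```

Emit:
move_arm(deltas=[[0,0,-31,0,0,0.002],[0,0,-31,0,0,0.002],[0,0,-31,0,0,0.002],[0,0,-31,0,0,0.002],[-24,-25,-2,0,0,0.012]])

```text
t: 19.63
ee_pos: [659.2, -181.4, 98.7]
orientation: [-3.141, -0.03, 0.003]
ft_force: [0.8, -0.8, -0.9]
width: 39.9
```

Emit:
move_arm(deltas=[[-25,-24,-2,0,0,0.012],[-25,-24,-2,0,0,0.012],[-25,-24,-2,0,0,0.012],[-26,-24,-2,0,0,0.012],[-26,-23,-2,0,0,0.012]])

```text
t: 20.05
ee_pos: [531.2, -59.4, 113.3]
orientation: [3.14, -0.075, 0.013]
ft_force: [1.2, 0.1, -1.2]
width: 39.8
```

Emit:
move_arm(deltas=[[-9,-36,1,0,0,0.005],[-9,-36,1,0,0,0.005],[-9,-36,1,0,0,0.005],[-7,-26,1,0,0,0.005],[0,0,0,0,0,0]])

```text
t: 20.47
ee_pos: [497.0, 83.9, 111.0]
orientation: [3.139, -0.111, 0.014]
ft_force: [0.2, -0.3, -1.2]
width: 39.7
```

```bash
python3 - <<'E'
from h import *
plan((498,85,-5,-93.2,32))
im=eyes.get_image("wrist");save(im,"w15")
E
```

```text
now 20.47 [497.   83.9 111. ] yaw -94.0 tilt 0.5 F [ 0.2 -0.3 -1.2] w 39.7 q [ 0.14  0.35  1.96 -0.    0.83  1.79]
[[0,0,29,-0.0,-0.009,-0.004],[0,0,29,0,0,-0.004],[0,0,29,0,0,-0.004],[0,0,29,0,0,-0.004]]
```

View pics/w15.png

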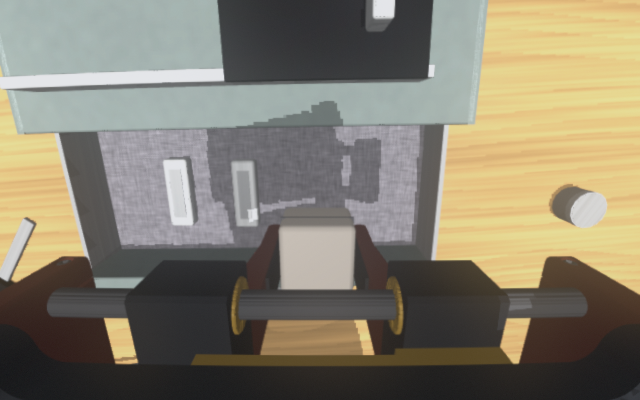

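Emit:
move_arm(deltas=[[0,0,29,0,-0.009,-0.004],[0,0,29,0,0,-0.004],[0,0,29,0,0,0],[0,0,16,0,0,0],[0,0,0,0,0,0]])

```text
t: 20.93
ee_pos: [503.9, 81.0, 8.3]
orientation: [-3.14, 0.093, -0.018]
ft_force: [0.1, -1.3, -1.0]
width: 39.8
```

```bash
python3 - <<'E'
from h import *
plan((498,85,-12,-93.2,15))
E
```

```text
now 20.93 [503.9  81.    8.3] yaw -93.4 tilt 0.65 F [ 0.1 -1.3 -1. ] w 39.8 q [ 0.14  0.54  1.99 -0.    0.61  1.77]
[[-3,-2,10,-0.001,-0.011,-0.002],[-3,-2,10,0,0,-0.002]]
```

Emit:
move_arm(deltas=[[-2,-2,10,0,-0.011,0],[-1,-1,9,0,0,0],[0,0,0,0,0,0]])

```text
t: 21.18
ee_pos: [502.3, 81.9, -10.8]
orientation: [-3.139, 0.097, -0.0]
ft_force: [-0.5, 0.1, -0.7]
width: 39.8
```

Emit:
move_arm(deltas=[[0,0,2,0,0,0],[0,0,0,0,0,0],[0,0,0,0,0,0],[0,0,0,0,0,0],[0,0,0,0,0,0]], hand=-0.32)

```text
t: 21.6
ee_pos: [505.3, 81.2, -9.5]
orientation: [-3.139, 0.098, -0.01]
ft_force: [-0.5, 0.1, -0.3]
width: 58.1
```

Emit:
move_arm(deltas=[[0,0,0,0,0,0],[0,0,-15,0,0,0],[0,0,-35,0,0,0],[0,0,-35,0,0,0],[0,0,-25,0,0,0]])

```text
t: 22.02
ee_pos: [500.4, 80.7, 100.0]
orientation: [3.14, -0.098, -0.007]
ft_force: [0.1, -0.3, 0.5]
width: 58.0
```

```bash
python3 - <<'E'
from h import *
plan((440,-204,80,-93))
im=eyes.get_image("wrist");save(im,"w16")
E
```

```text
now 22.02 [500.4  80.7 100. ] yaw -93.6 tilt 0.25 F [ 0.1 -0.3  0.5] w 58.0 q [0.14 0.38 1.95 0.   0.82 1.77]
[[-5,36,2,0.001,0.004,-0.001],[-5,36,2,0,0,-0.001],[-5,36,2,0,0,-0.001],[-5,36,2,0,0,-0.001],[-6,36,2,0,0,-0.001]]
[[-6,36,2,0,0,-0.001],[-6,36,2,0,0,-0.001],[-6,36,2,0,0,-0.001]]
```

View pics/w16.png

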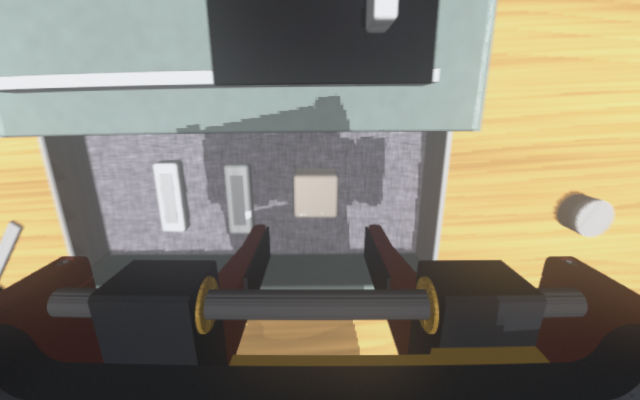

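Emit:
move_arm(deltas=[[-5,36,2,0,0,0],[-5,36,2,0,0,0],[-5,36,2,0,0,0],[-5,36,2,0,0,0],[-6,36,2,0,0,0]], hand=-0.6)

```text
t: 22.48
ee_pos: [472.7, -96.6, 99.3]
orientation: [-3.139, 0.077, -0.03]
ft_force: [0.4, 0.3, 0.6]
width: 70.4
```

Emit:
move_arm(deltas=[[-6,36,2,0,0,0],[-6,36,2,0,0,0],[-6,15,2,0,0,0],[0,0,0,0,0,0],[0,0,0,0,0,0]])

```text
t: 22.9
ee_pos: [448.1, -192.4, 93.0]
orientation: [3.14, -0.087, 0.035]
ft_force: [0.1, -0.6, 0.4]
width: 70.3
```

```bash
python3 - <<'E'
from h import *
im=eyes.get_image("wrist");things(im,rows=245,lo=(380,-480),hi=(760,-60));save(im,"w17")
plan((457,-205,0,-93))
E
```

```text
px [545.  55.] z 20.3 ctr [ 565.9 -407.3] mean [ 566.4 -406.4] size 55.4 27.0 long 13.5
px [327. 187.] z 28.4 ctr [ 456.6 -204. ] mean [ 456.8 -203.9] size 39.8 39.0 long -3.1
px [533. 183.] z 23.8 ctr [ 448.4 -409.1] mean [ 448.6 -409.1] size 29.6 29.1 long 29.0
now 22.95 [ 448.1 -191.9   93. ] yaw -93.1 tilt 1.26 F [-0.5 -0.5 -0.9] w 70.5 q [-0.44  0.35  2.01  0.01  0.76  1.18]
[[3,4,31,-0.0,-0.022,-0.001],[3,4,31,0,0,-0.001],[3,4,31,0,0,-0.001]]
```

View pics/w17.png

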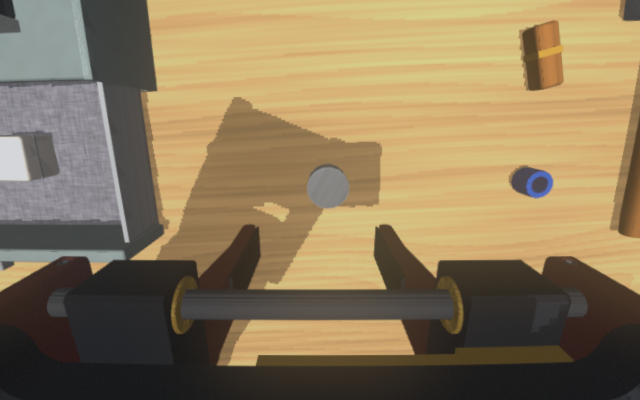

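Emit:
move_arm(deltas=[[2,4,31,0,-0.022,0],[2,4,31,0,0,0],[2,3,25,0,0,0],[0,0,10,0,0,0],[0,0,0,0,0,0]])

```text
t: 23.37
ee_pos: [460.0, -199.5, -4.4]
orientation: [3.139, -0.075, 0.011]
ft_force: [-0.3, 0.0, 0.2]
width: 70.1
```

```bash
python3 - <<'E'
from h import *
plan((457,-204,-32,-93,14))
E
```

```text
now 23.37 [ 460.  -199.5   -4.4] yaw -92.7 tilt 0.42 F [-0.3  0.   0.2] w 70.1 q [-0.43  0.56  2.    0.    0.57  1.18]
[[-1,2,9,0.002,-0.007,0.001],[-1,2,9,0,0,0.001],[-1,2,9,0,0,0.001]]
```

Emit:
move_arm(deltas=[[-1,3,9,0,-0.007,0],[-1,3,10,0,0,0],[-1,1,9,0,0,0],[0,0,0,0,0,0]])

```text
t: 23.7
ee_pos: [458.6, -205.1, -32.2]
orientation: [3.138, -0.069, 0.003]
ft_force: [-0.7, 0.1, 0.3]
width: 70.6
```

Emit:
move_arm(deltas=[[0,0,2,0,0,0],[0,0,0,0,0,0],[0,0,0,0,0,0],[0,0,0,0,0,0],[0,0,0,0,0,0]], hand=1)

```text
t: 24.12
ee_pos: [459.3, -205.7, -33.0]
orientation: [3.137, -0.07, 0.006]
ft_force: [-1.0, 0.3, -0.7]
width: 40.4
```

Emit:
move_arm(deltas=[[0,0,0,0,0,0],[0,0,0,0,0,0]])

```text
t: 24.28
ee_pos: [459.5, -205.9, -32.6]
orientation: [3.137, -0.07, 0.007]
ft_force: [0.3, 0.1, -1.6]
width: 39.5
```

```bash
python3 - <<'E'
from h import *
plan((457,-204,90,-93),(495,25,95,-93.2))
E
```

```text
now 24.28 [ 459.5 -205.9  -32.6] yaw -92.6 tilt 0.36 F [ 0.3  0.1 -1.6] w 39.5 q [-0.44  0.61  2.   -0.    0.52  1.18]
[[-1,0,-31,0.004,-0.005,0.002],[-1,0,-31,0,0,0.002],[-1,0,-31,0,0,0.002],[-1,0,-31,0,0,0.002],[4,-38,-1,0,0,0.001]]
[[4,-38,-1,0,0,0.001],[4,-38,-1,0,0,0.001],[4,-38,-1,0,0,0.001],[4,-38,-1,0,0,0.001],[4,-38,-1,0,0,0.001]]
```

Emit:
move_arm(deltas=[[-1,0,-31,0.004,-0.005,0],[-1,0,-31,0,0,0],[-1,0,-31,0,0,0],[-1,0,-31,0,0,0],[4,-38,-1,0,0,0]])

```text
t: 24.7
ee_pos: [459.4, -170.3, 95.0]
orientation: [-3.138, 0.078, 0.009]
ft_force: [2.8, -0.0, -0.1]
width: 39.5
```

Emit:
move_arm(deltas=[[4,-38,-1,0,0,0],[4,-38,-1,0,0,0],[4,-38,-1,0,0,0],[4,-38,-1,0,0,0],[4,-20,-1,0,0,0]])

```text
t: 25.12
ee_pos: [490.3, 6.0, 104.8]
orientation: [-3.139, 0.09, -0.004]
ft_force: [-0.7, -0.9, -0.7]
width: 39.1
```

Emit:
move_arm(deltas=[[0,0,0,0,0,0],[0,0,0,0,0,0]])

```text
t: 25.28
ee_pos: [491.1, 10.1, 105.3]
orientation: [-3.139, 0.08, -0.006]
ft_force: [-0.3, 0.1, -1.4]
width: 39.2
```

```bash
python3 - <<'E'
from h import *
plan((495,16,10,-93.2))
im=eyes.get_image("wrist");save(im,"w18")
C=cloud(im)
for r in (140,180,200):
  for c in range(150,480,10): print(r,c,C[r,c].round(0),end=';')
  print()
E
```

```text
now 25.28 [491.1  10.1 105.3] yaw -92.9 tilt 0.24 F [-0.3  0.1 -1.4] w 39.2 q [-0.    0.35  1.98  0.    0.81  1.62]
[[1,-2,32,-0.002,-0.004,0.002],[1,-2,32,0,0,0.002],[1,-2,32,0,0,0.002]]
140 150 [551. 174.  16.];140 160 [550. 164.  15.];140 170 [549. 153.  16.];140 180 [549. 143.  15.];140 190 [548. 133.  16.];140 200 [548. 123.  16.];140 210 [547. 113.  16.];140 220 [547. 103.  16.];140 230 [546.  93.  15.];140 240 [546.  83.  15.];140 250 [545.  73.  16.];140 260 [545.  63.  16.];140 270 [544.  53.  16.];140 280 [544.  43.  16.];140 290 [543.  33.  16.];140 300 [543.  23.  16.];140 310 [542.  13.  17.];140 320 [542.   4.  16.];140 330 [541.  -6.  16.];140 340 [541. -16.  16.];140 350 [540. -26.  15.];140 360 [544. -30.  61.];140 370 [538. -49.   1.];140 380 [537. -59.   0.];140 390 [537. -70.  -1.];140 400 [536. -81.  -1.];140 410 [536. -91.  -0.];140 420 [ 535. -101.    1.];140 430 [ 535. -112.    0.];140 440 [ 534. -122.    0.];140 450 [ 534. -133.   -0.];140 460 [ 533. -143.    0.];140 470 [ 533. -154.   -0.];
180 150 [510. 182.  15.];180 160 [513. 161.  33.];180 170 [512. 152.
[... 919 characters left out ...]
  16.];200 210 [485. 122.  16.];200 220 [494.  99.  49.];200 230 [494.  90.  50.];200 240 [493.  80.  50.];200 250 [493.  71.  49.];200 260 [492.  62.  48.];200 270 [482.  59.  16.];200 280 [482.  48.  15.];200 290 [481.  38.  14.];200 300 [481.  27.  15.];200 310 [480.  17.  16.];200 320 [480.   7.  16.];200 330 [479.  -4.  17.];200 340 [478. -14.  15.];200 350 [478. -25.  17.];200 360 [491. -29.  62.];200 370 [565.   5. 306.];200 380 [472. -60.   0.];200 390 [471. -71.   0.];200 400 [471. -82.   0.];200 410 [470. -93.   0.];200 420 [ 469. -104.   -0.];200 430 [ 469. -115.   -0.];200 440 [ 468. -127.   -1.];200 450 [ 468. -138.    0.];200 460 [ 467. -149.    0.];200 470 [ 467. -160.    1.];
```

View pics/w18.png

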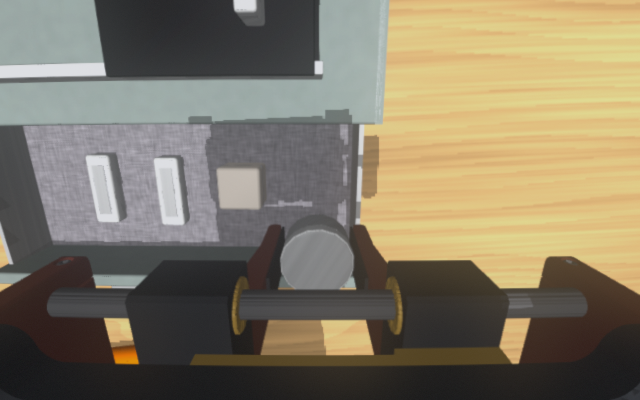

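Emit:
move_arm(deltas=[[1,-3,25,-0.002,-0.004,0],[1,-3,20,0,0,0],[0,-1,5,0,0,0],[0,0,0,0,0,0]])

```text
t: 25.67
ee_pos: [494.1, 12.4, 54.7]
orientation: [3.139, -0.088, 0.003]
ft_force: [-0.2, -0.3, -0.7]
width: 39.5
```

```bash
python3 - <<'E'
from h import *
plan((495,17,-14,-93.2,20))
E
```

```text
now 25.67 [494.1  12.4  54.7] yaw -93.2 tilt 0.13 F [-0.2 -0.3 -0.7] w 39.5 q [ 0.    0.44  2.   -0.    0.7   1.63]
[[0,-1,17,0.001,-0.002,-0.0],[0,-1,17,0,0,-0.0],[0,-1,17,0,0,-0.0],[0,-1,17,0,0,-0.0]]
```

Emit:
move_arm(deltas=[[0,-4,12,0,0,0],[0,-3,5,0,0,0],[0,0,0,0,0,0]])

```text
t: 25.92
ee_pos: [494.5, 16.7, 38.3]
orientation: [3.139, -0.094, 0.003]
ft_force: [-0.9, 0.1, -0.6]
width: 39.7
```

Emit:
move_arm(deltas=[[0,0,14,0,0,0],[0,0,16,0,0,0],[0,0,14,0,0,0],[0,0,5,0,0,0],[0,0,0,0,0,0]])

```text
t: 26.33
ee_pos: [498.0, 14.3, -7.7]
orientation: [3.139, -0.098, 0.013]
ft_force: [-1.4, -0.4, -1.3]
width: 39.4
```

Emit:
move_arm(deltas=[[0,-2,4,0,0,0],[0,0,3,0,0,0],[0,0,0,0,0,0]])

```text
t: 26.58
ee_pos: [499.7, 15.9, -13.1]
orientation: [3.139, -0.099, 0.017]
ft_force: [-0.1, -0.1, -1.2]
width: 39.6
```

Emit:
move_arm(deltas=[[0,0,2,0,0,0],[0,0,0,0,0,0],[0,0,0,0,0,0],[0,0,0,0,0,0],[0,0,0,0,0,0]], hand=-0.1)

```text
t: 27.0
ee_pos: [501.3, 16.1, -13.5]
orientation: [3.139, -0.098, 0.022]
ft_force: [0.4, 0.3, 0.4]
width: 48.1
```

Emit:
move_arm(deltas=[[0,0,0,0,0,0],[0,0,-15,0,0,0],[0,0,-35,0,0,0],[0,0,-35,0,0,0],[0,0,-25,0,0,0]])

```text
t: 27.42
ee_pos: [494.9, 16.2, 94.8]
orientation: [3.138, -0.098, 0.002]
ft_force: [0.6, -0.5, 0.5]
width: 48.5
```

```bash
python3 - <<'E'
from h import *
plan((370,140,60,-93))
im=eyes.get_image("wrist");save(im,"w19")
E
```

```text
now 27.42 [494.9  16.2  94.8] yaw -93.6 tilt 0.12 F [ 0.6 -0.5  0.5] w 48.5 q [ 0.01  0.37  1.98 -0.    0.79  1.64]
[[-26,-23,7,0.002,-0.001,-0.002],[-26,-23,7,0,0,-0.002],[-26,-23,7,0,0,-0.002],[-26,-23,7,0,0,-0.002],[-26,-23,7,0,0,-0.002]]
```

View pics/w19.png

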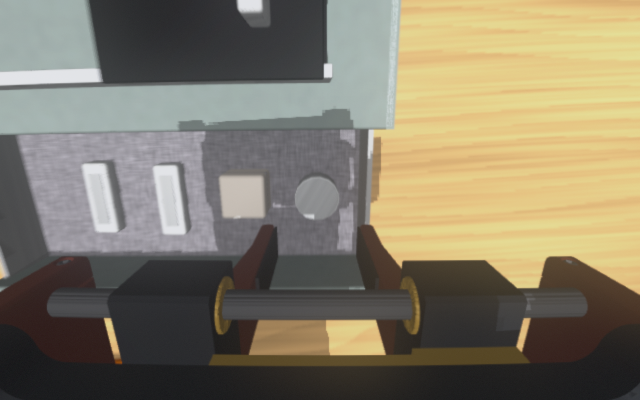

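Emit:
move_arm(deltas=[[-26,-23,5,0,0,0],[-26,-23,5,0,0,0],[-26,-23,5,0,0,0],[-26,-23,5,0,0,0],[-8,-20,5,0,0,0]], hand=1)

```text
t: 27.88
ee_pos: [397.6, 135.6, 76.5]
orientation: [3.139, -0.111, 0.038]
ft_force: [0.3, -0.3, -0.3]
width: 18.5
```

```bash
python3 - <<'E'
from h import *
plan((385,140,60,-93),(385,140,15,-93))
E
```

```text
now 27.88 [397.6 135.6  76.5] yaw -94.1 tilt 1.39 F [ 0.3 -0.3 -0.3] w 18.5 q [ 0.31  0.3   2.16 -0.01  0.66  1.96]
[[-13,-4,17,-0.001,-0.024,-0.019],[0,0,22,0,0,-0.0],[0,0,22,0,0,-0.0]]
```

Emit:
move_arm(deltas=[[-16,-4,0,-0.001,-0.024,-0.019],[0,0,20,0,0,0],[-3,0,24,0,0,0],[-3,0,12,0,0,0],[0,0,0,0,0,0]])

```text
t: 28.3
ee_pos: [372.0, 144.1, 19.2]
orientation: [-3.14, 0.062, 0.004]
ft_force: [-0.1, -0.1, -0.6]
width: -0.1
```

```bash
python3 - <<'E'
from h import *
plan((530,140,12,-93,10))
im=eyes.get_image("wrist");save(im,"w20")
E
```

```text
now 28.3 [372.  144.1  19.2] yaw -92.2 tilt 0.14 F [-0.1 -0.1 -0.6] w -0.1 q [0.34 0.42 2.21 0.   0.52 1.95]
[[10,0,0,-0.0,0.002,0.001],[10,0,0,0,0,0.001],[10,0,0,0,0,0.001],[10,0,0,0,0,0.001],[10,0,0,0,0,0.001]]
[[10,0,0,0,0,0.001],[10,0,0,0,0,0.001],[10,0,0,0,0,0.001],[10,0,0,0,0,0.001],[10,0,0,0,0,0.001]]
[[10,0,0,0,0,0.001],[10,0,0,0,0,0.001],[10,0,0,0,0,0.001],[10,0,0,0,0,0.001],[10,0,0,0,0,0.001]]
[[10,0,0,0,0,0.001]]
```

View pics/w20.png

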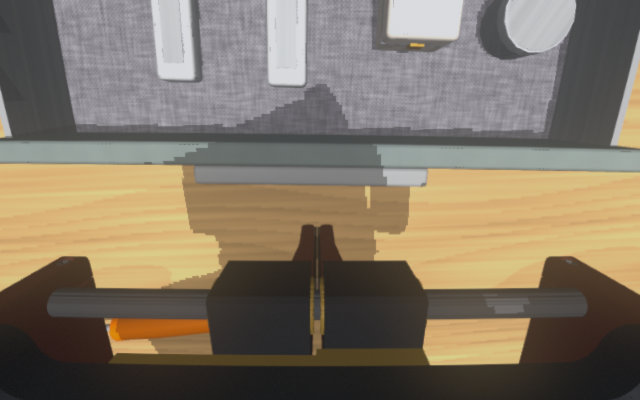

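Emit:
move_arm(deltas=[[8,0,4,0,0,0],[8,0,3,0,0,0],[8,0,0,0,0,0],[8,0,0,0,0,0],[8,0,0,0,0,0]])

```text
t: 28.77
ee_pos: [415.6, 141.5, 14.1]
orientation: [-3.14, 0.062, 0.006]
ft_force: [-2.4, 0.7, -1.2]
width: 0.4
```

Emit:
move_arm(deltas=[[8,0,0,0,0,0],[8,0,0,0,0,0],[8,0,0,0,0,0],[8,0,0,0,0,0],[8,0,0,0,0,0]])

```text
t: 29.18
ee_pos: [459.6, 139.1, 14.3]
orientation: [-3.14, 0.064, 0.008]
ft_force: [-3.0, -0.3, -0.8]
width: 0.5
```

Emit:
move_arm(deltas=[[8,0,0,0,0,0],[8,0,0,0,0,0],[8,0,0,0,0,0],[8,0,0,0,0,0],[8,0,0,0,0,0]])

```text
t: 29.6
ee_pos: [504.0, 136.7, 14.3]
orientation: [3.141, -0.063, -0.008]
ft_force: [-3.1, -1.5, 0.4]
width: 0.6
```

Emit:
move_arm(deltas=[[6,0,0,0,0,0],[6,0,0,0,0,0],[5,0,0,0,0,0]])

```text
t: 29.85
ee_pos: [523.3, 135.8, 14.3]
orientation: [3.141, -0.064, -0.009]
ft_force: [-15.5, 2.3, 11.7]
width: 0.1
```

Emit:
move_arm(deltas=[[4,0,0,0,0,0],[4,0,0,0,0,0]])

```text
t: 30.02
ee_pos: [530.2, 135.5, 14.0]
orientation: [3.14, -0.065, -0.016]
ft_force: [0.0, -0.4, -0.3]
width: 0.4
```

Emit:
move_arm(deltas=[[3,0,0,0,0,0],[3,0,0,0,0,0]])

```text
t: 30.18
ee_pos: [531.6, 135.2, 13.5]
orientation: [3.139, -0.066, -0.032]
ft_force: [-18.2, 3.7, 13.5]
width: 0.3
```

```bash
python3 - <<'E'
from h import *
plan((500,135,14,-93,10))
im=eyes.get_image("wrist");save(im,"w21")
im=eyes.get_image("side");save(im,"s21",(250,90,450,250),3.5)
E
```

```text
now 30.18 [531.6 135.2  13.5] yaw -92.4 tilt 1.17 F [-18.2   3.7  13.5] w 0.3 q [0.23 0.58 1.88 0.01 0.71 1.83]
[[-8,0,0,0.002,0.02,0.003],[-8,0,0,0,0,0.003],[-8,0,0,0,0,0.003],[-8,0,0,0,0,0.003]]
```

View pics/w21.png

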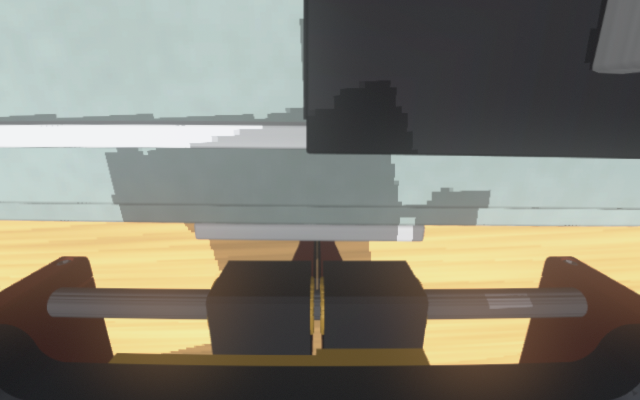

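View pics/s21.png

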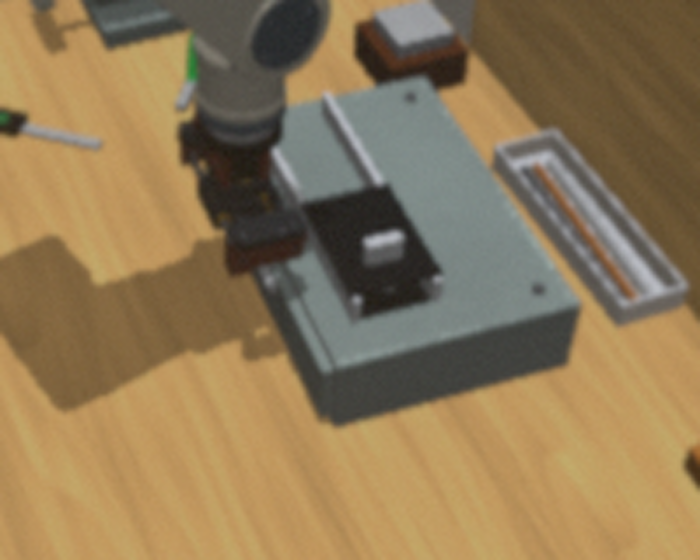

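Emit:
move_arm(deltas=[[-15,0,0,0.002,0.02,0.003],[-15,0,-10,0,0,0],[0,0,-35,0,0,0],[0,0,-38,0,0,0],[0,0,-35,0,0,0]])

```text
t: 30.7
ee_pos: [497.8, 136.3, 128.7]
orientation: [3.139, -0.069, -0.014]
ft_force: [1.1, -0.6, 0.9]
width: 0.4
```

```bash
python3 - <<'E'
from h import *
plan((560,30,140,-93.2))
E
```

```text
now 30.7 [497.8 136.3 128.7] yaw -92.5 tilt 0.52 F [ 1.1 -0.6  0.9] w 0.4 q [0.24 0.35 1.91 0.   0.9  1.86]
[[17,26,-3,0.002,0.009,0.003],[17,26,-3,0,0,0.003],[17,26,-3,0,0,0.003],[17,26,-3,0,0,0.003]]
```

Emit:
move_arm(deltas=[[17,26,-5,0.002,0.009,0.003],[17,26,-5,0,0,0.003],[17,26,-5,0,0,0],[8,18,-3,0,0,0],[0,0,0,0,0,0]])

```text
t: 31.12
ee_pos: [566.2, 37.0, 160.8]
orientation: [-3.137, 0.069, -0.047]
ft_force: [-0.1, -0.6, 0.5]
width: 0.5
```

```bash
python3 - <<'E'
from h import *
plan((600,10,140,-93.2))
im=eyes.get_image("wrist");save(im,"w22");C=cloud(im);Z=C[:,:,2]
f=im["frame"].astype(int)
def rect(m,z,nm):
    m=cv2.morphologyEx(m.astype(np.uint8),cv2.MORPH_OPEN,np.ones((3,3)))
    k,l,s,c=cv2.connectedComponentsWithStats(m)
    i=1+np.argmax(s[1:,4]);P=onplane(im,np.argwhere(l==i)[:,::-1],z);r=cv2.minAreaRect(P[:,:2].astype(np.float32));print(nm,s[i],np.round(r[0],1),np.round(r[1],1),round(r[2],2))
b=np.zeros(Z.shape,bool);b[:225]=1
rect(b&(Z>138)&(Z<146),142,"fin")
rect(b&(abs(Z-117)<5)&(f.max(2)<90),117,"cover")
rect(b&(abs(Z-85)<4),85,"safe")
E
```

```text
now 31.12 [566.2  37.  160.8] yaw -92.5 tilt 1.73 F [-0.1 -0.6  0.5] w 0.5 q [0.04 0.35 1.8  0.   0.96 1.66]
[[17,13,10,-0.004,-0.03,0.006],[18,13,10,0,0,0.006]]
fin [302  98  16  49 772] [636.   38.7] [11.4 34.7] 87.51
cover [  194    65   161   112 16248] [637.4  68.1] [129.   89.3] 86.94
safe [    5     0   407   202 40374] [656.4 131.9] [360.4 181.2] 86.83
```

View pics/w22.png

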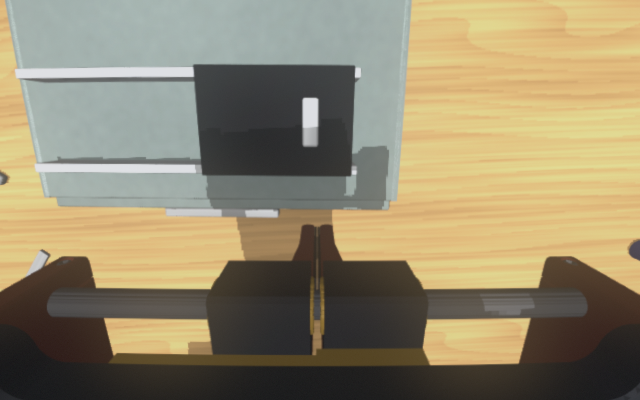

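```bash
python3 - <<'E'
from h import *
plan((634,-2,130,-93.2),(634,-2,93,-93.2,20))
E
```

```text
now 31.17 [565.5  38.2 160.5] yaw -92.5 tilt 1.69 F [ 0.4 -0.3  0.9] w 0.3 q [0.05 0.35 1.8  0.   0.96 1.66]
[[23,12,10,-0.005,-0.029,0.004],[23,12,10,0,0,0.004],[23,12,10,0,0,0.004],[0,0,18,0,0,-0.0],[0,0,18,0,0,-0.0]]
```

Emit:
move_arm(deltas=[[23,13,8,-0.005,-0.029,0.004],[23,13,8,0,0,0.004],[18,12,8,0,0,0.004],[0,5,0,0,0,0],[0,0,0,0,0,0]])

```text
t: 31.58
ee_pos: [628.5, -4.8, 135.4]
orientation: [-3.139, 0.086, 0.001]
ft_force: [0.7, -0.3, 0.4]
width: 0.6
```

```bash
python3 - <<'E'
from h import *
plan((635,-2,92,-93.2,14))
E
```

```text
now 31.58 [628.5  -4.8 135.4] yaw -93.2 tilt 0.09 F [ 0.7 -0.3  0.4] w 0.6 q [-0.03  0.49  1.66  0.    1.    1.6 ]
[[2,-1,11,-0.001,0.001,0.0],[2,-1,11,0,0,0.0],[2,-1,11,0,0,0.0],[2,-1,11,0,0,0.0]]
```

Emit:
move_arm(deltas=[[2,0,12,0,0,0],[2,0,12,0,0,0],[2,0,11,0,0,0],[1,0,4,0,0,0],[0,0,0,0,0,0]])

```text
t: 32.0
ee_pos: [632.2, -0.8, 92.1]
orientation: [-3.138, 0.081, 0.005]
ft_force: [-0.5, -0.6, -0.1]
width: 0.4
```

```bash
python3 - <<'E'
from h import *
plan((644,168,91,-93.2,11))
im=eyes.get_image("wrist");save(im,"w23")
E
```

```text
now 32.0 [632.2  -0.8  92.1] yaw -93.0 tilt 0.22 F [-0.5 -0.6 -0.1] w 0.4 q [-0.02  0.55  1.67  0.    0.93  1.6 ]
[[0,-11,0,-0.002,0.003,0.0],[0,-11,0,0,0,0.0],[0,-11,0,0,0,0.0],[0,-11,0,0,0,0.0],[0,-11,0,0,0,0.0]]
[[0,-11,0,0,0,0.0],[0,-11,0,0,0,0.0],[0,-11,0,0,0,0.0],[0,-11,0,0,0,0.0],[0,-11,0,0,0,0.0]]
[[0,-11,0,0,0,0.0],[0,-11,0,0,0,0.0],[0,-11,0,0,0,0.0],[0,-11,0,0,0,0.0],[0,-11,0,0,0,0.0]]
[[0,-11,0,0,0,0.0]]
```

View pics/w23.png

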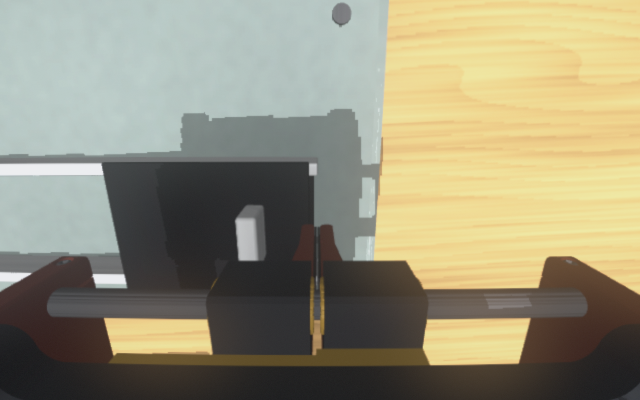

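Emit:
move_arm(deltas=[[0,-10,0,0,0,0],[0,-10,0,0,0,0],[0,-10,0,0,0,0],[0,-10,0,0,0,0],[0,-10,0,0,0,0]])

```text
t: 32.47
ee_pos: [634.7, 52.1, 93.4]
orientation: [-3.139, 0.084, 0.004]
ft_force: [0.2, -2.3, -2.1]
width: 0.2
```

Emit:
move_arm(deltas=[[0,-10,0,0,0,0],[0,-10,0,0,0,0],[0,-10,0,0,0,0],[0,-10,0,0,0,0],[0,-10,0,0,0,0]])

```text
t: 32.88
ee_pos: [637.7, 108.3, 93.9]
orientation: [-3.14, 0.081, 0.003]
ft_force: [-0.5, -2.1, -2.1]
width: 0.4
```

Emit:
move_arm(deltas=[[0,-10,0,0,0,0],[0,-10,0,0,0,0],[0,-8,0,0,0,0],[0,-6,0,0,0,0]])

```text
t: 33.22
ee_pos: [639.7, 147.2, 93.9]
orientation: [-3.14, 0.08, 0.002]
ft_force: [0.8, -1.9, -1.0]
width: 0.6
```

Emit:
move_arm(deltas=[[0,-6,0,0,0,0],[0,-6,0,0,0,0],[0,-5,0,0,0,0]])

```text
t: 33.47
ee_pos: [640.7, 166.3, 94.0]
orientation: [-3.14, 0.079, 0.002]
ft_force: [0.7, -2.0, -1.6]
width: 0.6
```

Emit:
move_arm(deltas=[[0,-4,0,0,0,0],[0,-4,0,0,0,0]])

```text
t: 33.63
ee_pos: [641.0, 173.8, 93.9]
orientation: [3.139, -0.078, -0.003]
ft_force: [0.8, -25.6, 3.7]
width: 0.7
```

Emit:
move_arm(deltas=[[0,8,0,0,0,0],[0,20,-10,0,0,0],[0,20,-30,0,0,0],[-25,15,-30,0,0,0],[-25,0,-10,0,0,0]])

```text
t: 34.05
ee_pos: [588.4, 112.7, 173.2]
orientation: [3.14, -0.077, -0.009]
ft_force: [1.1, 0.8, 0.0]
width: 0.3
```

Emit:
move_arm(deltas=[[-20,0,0,0,0,0],[0,0,0,0,0,0]])

```text
t: 34.22
ee_pos: [566.2, 113.1, 177.1]
orientation: [-3.139, 0.081, 0.004]
ft_force: [0.2, -0.7, 0.3]
width: 0.4
```

```bash
python3 - <<'E'
from h import *
plan((636,39,100,-93.2))
im=eyes.get_image("wrist");save(im,"w24");C=cloud(im);Z=C[:,:,2]
f=im["frame"].astype(int)
b=np.zeros(Z.shape,bool);b[:240]=1
m=b&(abs(Z-107)<4)&(C[:,:,1]<150)&(C[:,:,1]>-20)&(C[:,:,0]>615)&(C[:,:,0]<660)&(f.min(2)>90)
k,l,s,c=cv2.connectedComponentsWithStats(cv2.morphologyEx(m.astype(np.uint8),cv2.MORPH_OPEN,np.ones((3,3))))
for i in range(1,k):
    if s[i,4]>60:
        P=onplane(im,np.argwhere(l==i)[:,::-1],107);cc,r=cv2.minEnclosingCircle(P[:,:2].astype(np.float32));print(s[i],np.round(cc,1),round(r,1),P.mean(0).round(1),C[l==i][:,2].mean())
E
```

```text
now 34.22 [566.2 113.1 177.1] yaw -93.0 tilt 0.16 F [ 0.2 -0.7  0.3] w 0.4 q [0.18 0.36 1.74 0.   1.04 1.8 ]
[[18,18,19,-0.001,0.003,0.001],[18,18,19,0,0,0.001],[18,18,19,0,0,0.001],[18,18,19,0,0,0.001]]
[303 103  25  26 522] [639.7 110. ] 11.5 [639.9 110.  107. ] 106.74284457153077
[349 103  25  26 529] [637.6  68.5] 11.7 [637.6  68.5 107. ] 106.71837922210534
[395 103  26  27 545] [635.6  26.9] 12.0 [635.5  26.7 107. ] 106.6428933412206
```

View pics/w24.png

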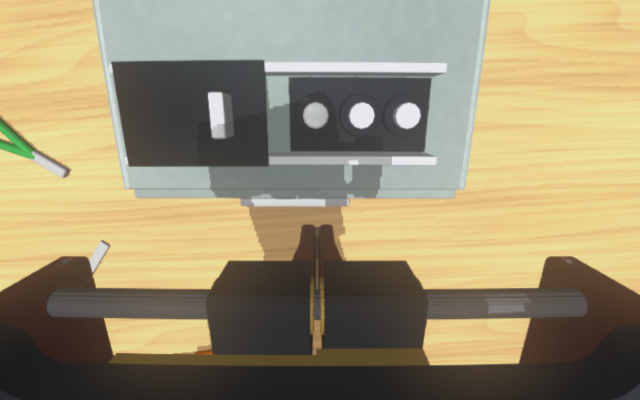

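```bash
python3 - <<'E'
from h import *
plan((635.6,27,90,-93.2,30))
E
```

```text
now 34.27 [568.3 113.3 177.4] yaw -92.9 tilt 0.09 F [ 0.4 -0.5  1. ] w 0.6 q [0.18 0.37 1.74 0.   1.04 1.8 ]
[[14,17,17,-0.001,0.0,0.001],[14,17,17,0,0,0.001],[14,17,17,0,0,0.001],[14,17,17,0,0,0.001],[14,16,17,0,0,0.001]]
```

Emit:
move_arm(deltas=[[16,19,15,0,0,0.001],[16,19,15,0,0,0.001],[16,19,15,0,0,0],[12,15,15,0,0,0],[0,0,0,0,0,0]])

```text
t: 34.68
ee_pos: [633.3, 38.2, 117.3]
orientation: [-3.136, 0.079, -0.015]
ft_force: [-0.5, -0.2, 0.5]
width: 0.5
```

```bash
python3 - <<'E'
from h import *
plan((635.6,27,80,-93.2,30))
E
```

```text
now 34.68 [633.3  38.2 117.3] yaw -92.9 tilt 0.6 F [-0.5 -0.2  0.5] w 0.5 q [0.04 0.51 1.66 0.01 0.96 1.66]
[[1,6,19,-0.005,-0.009,0.003],[1,6,19,0,0,0.003]]
```

Emit:
move_arm(deltas=[[1,7,15,-0.005,-0.009,0.003],[1,5,15,0,0,0],[0,0,5,0,0,0],[0,0,0,0,0,0]])

```text
t: 35.02
ee_pos: [638.2, 26.5, 79.9]
orientation: [-3.139, 0.088, -0.0]
ft_force: [0.2, -0.1, 0.4]
width: 0.4
```

```bash
python3 - <<'E'
from h import *
plan((635.6,27,72,-93.2,30))
E
```

```text
now 35.02 [638.2  26.5  79.9] yaw -93.2 tilt 0.1 F [ 0.2 -0.1  0.4] w 0.4 q [0.02 0.57 1.66 0.   0.91 1.65]
[[-3,0,8,-0.002,0.0,-0.0]]
```

Emit:
move_arm(deltas=[[-2,0,5,0,0,0],[0,0,4,0,0,0],[0,0,3,0,0,0]])

```text
t: 35.27
ee_pos: [637.4, 28.5, 69.1]
orientation: [-3.138, 0.086, -0.004]
ft_force: [0.6, -1.3, 1.4]
width: 0.8
```

Emit:
move_arm(deltas=[[0,0,3,0,0,0],[0,0,2,0,0,0]])

```text
t: 35.43
ee_pos: [637.7, 28.9, 64.9]
orientation: [-3.138, 0.084, -0.006]
ft_force: [-1.5, -2.2, 4.3]
width: 0.3
```

Emit:
move_arm(deltas=[[0,0,3,0,0,0],[0,0,3,0,0,0]])

```text
t: 35.6
ee_pos: [638.1, 29.0, 62.6]
orientation: [-3.139, 0.084, -0.007]
ft_force: [-13.8, -2.0, 40.6]
width: 0.8
```

Emit:
move_arm(deltas=[[0,0,-12,0,0,0],[0,0,-15,0,0,0],[0,0,0,0,0,0]])

```text
t: 35.85
ee_pos: [639.3, 29.4, 92.4]
orientation: [-3.138, 0.084, -0.012]
ft_force: [0.6, 0.8, 0.0]
width: 0.4
```

```bash
python3 - <<'E'
from h import *
plan((640,110,84,-93.2,30))
im=eyes.get_image("wrist");save(im,"w25")
E
```

```text
now 35.85 [639.3  29.4  92.4] yaw -93.1 tilt 0.47 F [0.6 0.8 0. ] w 0.4 q [0.03 0.55 1.66 0.   0.92 1.65]
[[-1,-27,3,-0.003,-0.008,0.001],[-1,-27,3,0,0,0.001],[-1,-27,3,0,0,0.001]]
```

View pics/w25.png

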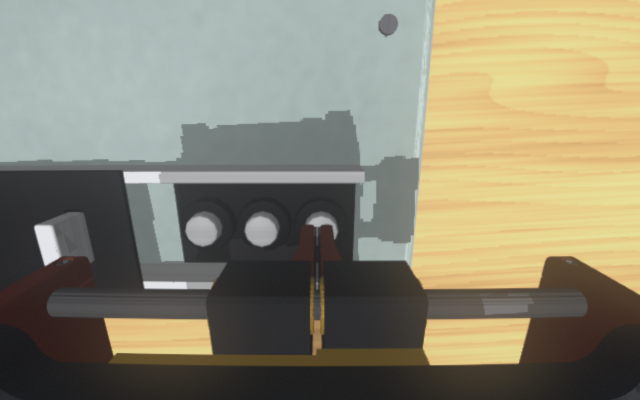

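Emit:
move_arm(deltas=[[-2,-27,0,-0.003,-0.008,0.001],[-2,-27,0,0,0,0],[-1,-22,0,0,0,0],[0,0,0,0,0,0]])

```text
t: 36.23
ee_pos: [636.8, 106.7, 87.9]
orientation: [3.14, -0.092, -0.005]
ft_force: [0.7, -1.1, 0.4]
width: 0.3
```

```bash
python3 - <<'E'
from h import *
plan((640,110,70,-93.2,30))
E
```

```text
now 36.23 [636.8 106.7  87.9] yaw -93.4 tilt 0.19 F [ 0.7 -1.1  0.4] w 0.3 q [0.15 0.57 1.64 0.   0.94 1.78]
[[3,-4,18,0.0,0.003,-0.003]]
```

Emit:
move_arm(deltas=[[3,-2,8,0,0.003,0],[0,0,6,0,0,0],[0,0,4,0,0,0],[0,0,2,0,0,0]])

```text
t: 36.57
ee_pos: [639.5, 108.4, 63.7]
orientation: [3.14, -0.091, -0.002]
ft_force: [-0.1, 3.3, 4.7]
width: 0.2
```

Emit:
move_arm(deltas=[[0,0,2,0,0,0],[0,0,2,0,0,0]])

```text
t: 36.73
ee_pos: [639.7, 108.5, 62.9]
orientation: [-3.138, 0.095, 0.003]
ft_force: [-10.6, 3.4, 28.0]
width: 0.7
```

Left key bottomed (28 N at the stop). Lift, then middle.

Emit:
move_arm(deltas=[[0,0,-12,0,0,0],[0,0,-12,0,0,0],[0,20,0,0,0,0],[0,18,0,0,0,0],[0,0,0,0,0,0]])

```text
t: 37.15
ee_pos: [637.9, 66.6, 89.2]
orientation: [-3.138, 0.097, 0.001]
ft_force: [-0.2, 0.2, -0.5]
width: 0.5
```

```bash
python3 - <<'E'
from h import *
plan((638,68.5,70,-93.2,30))
E
```

```text
now 37.15 [637.9  66.6  89.2] yaw -93.6 tilt 0.11 F [-0.2  0.2 -0.5] w 0.5 q [0.08 0.56 1.65 0.   0.93 1.72]
[[0,-2,19,-0.002,0.001,-0.006]]
```

Emit:
move_arm(deltas=[[0,-1,9,0,0,0],[0,0,6,0,0,0],[0,0,4,0,0,0],[0,0,2,0,0,0]])

```text
t: 37.48
ee_pos: [638.3, 66.6, 66.4]
orientation: [-3.139, 0.102, 0.0]
ft_force: [0.4, -2.1, 3.1]
width: 0.4
```

Emit:
move_arm(deltas=[[0,0,2,0,0,0],[0,0,2,0,0,0]])

```text
t: 37.65
ee_pos: [638.5, 66.5, 62.8]
orientation: [3.14, -0.1, -0.001]
ft_force: [-9.8, -4.2, 33.0]
width: 0.4
```

Middle bottomed too. Now right again.

Emit:
move_arm(deltas=[[0,0,-12,0,0,0],[0,0,-12,0,0,0],[0,20,0,0,0,0.005],[0,18,0,0,0,0],[0,0,0,0,0,0]])

```text
t: 38.07
ee_pos: [636.6, 31.1, 88.9]
orientation: [-3.139, 0.101, 0.0]
ft_force: [0.6, 0.4, -0.6]
width: 0.5
```

```bash
python3 - <<'E'
from h import *
plan((636,27,70,-93.2,30))
E
```

```text
now 38.07 [636.6  31.1  88.9] yaw -93.7 tilt 0.05 F [ 0.6  0.4 -0.6] w 0.5 q [0.03 0.56 1.66 0.   0.92 1.66]
[[0,4,19,-0.001,0.0,-0.008]]
```

Emit:
move_arm(deltas=[[0,4,9,0,0,0],[0,0,6,0,0,0],[0,0,4,0,0,0],[0,0,2,0,0,0]])

```text
t: 38.4
ee_pos: [636.8, 28.4, 66.6]
orientation: [-3.138, 0.101, -0.002]
ft_force: [-0.1, -2.8, 3.5]
width: -0.1
```

Emit:
move_arm(deltas=[[0,0,2,0,0,0],[0,0,2,0,0,0]])

```text
t: 38.57
ee_pos: [637.0, 28.6, 62.8]
orientation: [-3.14, 0.099, -0.001]
ft_force: [-9.6, -4.1, 30.6]
width: 0.5
```

Emit:
move_arm(deltas=[[0,0,-20,0,0,0],[0,0,-30,0,0,0],[0,0,-30,0,0,0],[0,-20,-5,0,0,0],[0,-38,0,0,0,0]])

```text
t: 38.98
ee_pos: [639.0, 84.7, 148.9]
orientation: [-3.14, 0.106, 0.008]
ft_force: [0.4, 0.3, 0.3]
width: 0.3
```

```bash
python3 - <<'E'
from h import *
plan((646,228,138,-93.2,35))
E
```

```text
now 38.98 [639.   84.7 148.9] yaw -93.9 tilt 0.29 F [0.4 0.3 0.3] w 0.3 q [0.11 0.49 1.61 0.   1.05 1.75]
[[-1,-29,2,-0.0,0.005,-0.002],[0,-29,2,0,0,-0.002],[0,-29,2,0,0,-0.002],[0,-29,2,0,0,-0.002],[0,-29,2,0,0,-0.002]]
```

Emit:
move_arm(deltas=[[-1,-29,2,0,0.005,-0.002],[0,-29,2,0,0,-0.002],[0,-29,2,0,0,-0.002],[0,-27,2,0,0,-0.002],[0,0,0,0,0,0]])

```text
t: 39.4
ee_pos: [645.7, 211.1, 142.0]
orientation: [-3.136, 0.089, -0.005]
ft_force: [0.3, -0.4, -0.2]
width: 0.6
```

```bash
python3 - <<'E'
from h import *
plan((646,228,93,-93.2,15))
im=eyes.get_image("wrist");save(im,"w26")
C=cloud(im);m=(C[:,:,2]>138)&(C[:,:,2]<147);m[235:]=0;print(m.sum(),C[m].mean(0))
E
```

```text
now 39.4 [645.7 211.1 142. ] yaw -93.3 tilt 0.3 F [ 0.3 -0.4 -0.2] w 0.6 q [0.3  0.55 1.53 0.   1.06 1.92]
[[0,-4,12,-0.004,-0.003,-0.0],[0,-4,12,0,0,-0.0],[0,-4,12,0,0,-0.0],[0,-4,12,0,0,-0.0]]
635 [647.92508913 187.95609709 141.70376427]
```

View pics/w26.png

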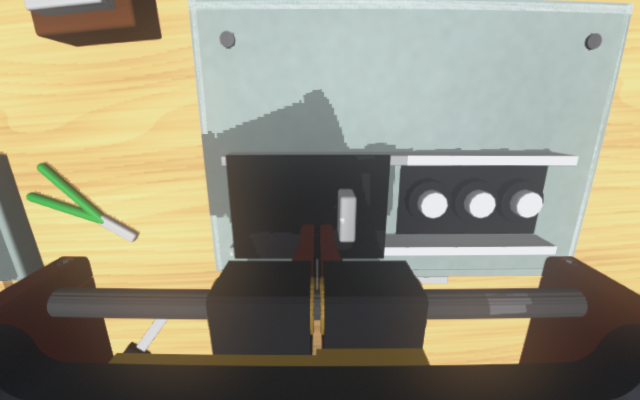

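Emit:
move_arm(deltas=[[0,-12,0,0,0,0],[0,-6,12,0,0,0],[0,0,16,0,0,0],[0,0,13,0,0,0],[0,0,0,0,0,0]])

```text
t: 39.87
ee_pos: [646.1, 227.6, 97.3]
orientation: [-3.137, 0.091, -0.003]
ft_force: [-0.9, -0.1, -1.1]
width: 0.6
```

```bash
python3 - <<'E'
from h import *
plan((646,226,93,-93.2,15))
E
```

```text
now 39.87 [646.1 227.6  97.3] yaw -93.3 tilt 0.19 F [-0.9 -0.1 -1.1] w 0.6 q [0.32 0.61 1.54 0.   0.99 1.95]
[[0,2,4,-0.003,-0.002,-0.002]]
```

Emit:
move_arm(deltas=[[0,6,3,0,0,0],[0,10,0,0,0,0],[0,10,0,0,0,0],[0,10,0,0,0,0],[0,10,0,0,0,0]])

```text
t: 40.28
ee_pos: [642.9, 177.7, 92.9]
orientation: [-3.137, 0.093, -0.0]
ft_force: [0.4, 1.9, -0.9]
width: 0.5
```

Emit:
move_arm(deltas=[[0,10,0,0,0,0],[0,10,0,0,0,0],[0,10,0,0,0,0],[0,10,0,0,0,0],[0,10,0,0,0,0]])

```text
t: 40.7
ee_pos: [640.1, 121.3, 94.3]
orientation: [-3.136, 0.096, -0.004]
ft_force: [0.5, 1.6, -1.5]
width: 0.6
```

Emit:
move_arm(deltas=[[0,10,0,0,0,0],[0,10,0,0,0,0],[0,10,0,0,0,0],[0,8,0,0,0,0]])

```text
t: 41.03
ee_pos: [637.8, 78.6, 94.4]
orientation: [-3.136, 0.097, -0.005]
ft_force: [1.0, 1.9, -0.2]
width: 0.4
```

Emit:
move_arm(deltas=[[0,6,0,0,0,0],[0,6,0,0,0,0],[0,5,0,0,0,0]])

```text
t: 41.28
ee_pos: [636.7, 58.8, 94.4]
orientation: [-3.136, 0.098, -0.006]
ft_force: [0.9, 2.5, -0.6]
width: 0.5
```

Emit:
move_arm(deltas=[[0,4,0,0,0,0],[0,3,0,0,0,0]])

```text
t: 41.45
ee_pos: [636.5, 53.9, 94.4]
orientation: [-3.13, 0.101, -0.006]
ft_force: [1.1, 28.4, -3.0]
width: 0.4
```

Shut against the stop. Back off, lift, and retreat to check.

Emit:
move_arm(deltas=[[0,-8,0,0,0,0],[0,-15,-10,0,0,0],[0,0,-35,0,0,0],[-20,0,-35,0,0,0],[-35,0,-10,0,0,0]])

```text
t: 41.87
ee_pos: [584.4, 82.0, 185.8]
orientation: [-3.132, 0.101, 0.0]
ft_force: [-0.2, -0.4, 1.1]
width: 0.4
```

Emit:
move_arm(deltas=[[-38,-10,0,0,0,0],[-35,-10,0,0,0,0],[-35,-10,0,0,0,0],[-20,0,0,0,0,0],[0,0,0,0,0,0]])

```text
t: 42.28
ee_pos: [452.0, 123.1, 193.9]
orientation: [-3.133, 0.096, -0.015]
ft_force: [-0.4, 0.3, 0.1]
width: 0.5
```

```bash
python3 - <<'E'
from h import *
plan((480,100,170,-93.2,15))
im=eyes.get_image("wrist");save(im,"w27");C=cloud(im);Z=C[:,:,2];f=im["frame"].astype(int)
def rect(m,z,nm):
    m=cv2.morphologyEx(m.astype(np.uint8),cv2.MORPH_OPEN,np.ones((3,3)))
    k,l,s,c=cv2.connectedComponentsWithStats(m)
    i=1+np.argmax(s[1:,4]);P=onplane(im,np.argwhere(l==i)[:,::-1],z);r=cv2.minAreaRect(P[:,:2].astype(np.float32));print(nm,s[i],np.round(r[0],1),np.round(r[1],1),round(r[2],2))
b=np.zeros(Z.shape,bool);b[:225]=1
rect(b&(Z>138)&(Z<146),142,"fin")
rect(b&(abs(Z-117)<5)&(f.max(2)<90),117,"cover")
im=eyes.get_image("side");save(im,"s27")
E
```

```text
now 42.28 [452.  123.1 193.9] yaw -93.5 tilt 0.68 F [-0.4  0.3  0.1] w 0.5 q [0.24 0.17 1.96 0.   0.99 1.87]
[[10,7,8,-0.007,-0.01,-0.002],[10,7,8,0,0,-0.002],[10,7,8,0,0,-0.002]]Traceback (most recent call last):
  File "<stdin>", line 9, in <module>
  File "<stdin>", line 7, in rect
    return _wrapfunc(a, 'argmax', axis=axis, out=out, **kwds)
    return bound(*args, **kwds)
ValueError: attempt to get argmax of an empty sequence
```

View pics/w27.png

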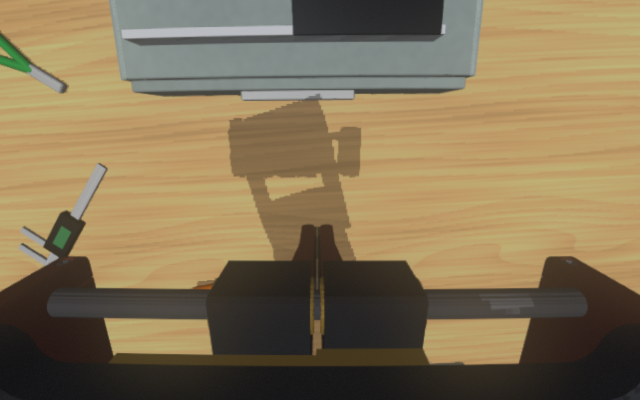

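```bash
python3 - <<'E'
from h import *
for n in("side","top"):
    im=eyes.get_image(n);save(im,n+"28");C=cloud(im);Z=C[:,:,2];f=im["frame"].astype(int)
    box=(C[:,:,0]>560)&(C[:,:,0]<900)&(C[:,:,1]>-130)&(C[:,:,1]<350)
    m=box&(abs(Z-117)<7)&(f.max(2)<75);m=cv2.morphologyEx(m.astype(np.uint8),cv2.MORPH_OPEN,np.ones((3,3)))>0
    r=cv2.minAreaRect(C[m][:,:2].astype(np.float32));print(n,"cover",np.round(r[0],1),np.round(r[1],1),round(r[2],2))
    m=box&(Z>131)&(Z<150);print("fin",C[m].mean(0).round(1))
E
```

```text
side cover [635.9  67.5] [130.2  88.1] 87.16
fin [634.1  37.4 138.8]
top cover [634.2  69.6] [126.5  89.6] 88.64
fin [632.2  39.9 141. ]
```

View pics/side28.png

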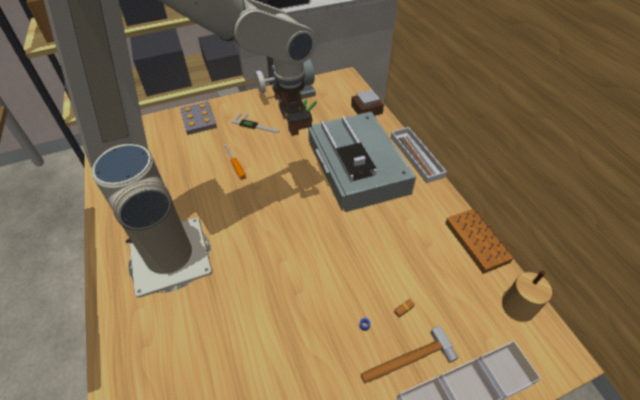

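```bash
python3 -c "
from workcell import ctrl
print(ctrl.close_job())"
```

```text
the job is handed in; nothing more can be done
None
```

The lock-up is done and handed in, at about 42 s of the 210 s allowed.

**Pieces and drawer:** Four pieces were on the bench: both silver bars, one ring box and the tin. All four went into the drawer. I pushed the drawer home until its catch snapped and it stood against a hard stop at about 18 N.

**Keys:** I slid the cover open to its stop and pressed right, left, middle, right. Each press was taken to a clear bottom stop at 28–41 N. I then slid the cover shut to its stop.

**Last checks:** In the side view the bench is clear of pieces and the drawer front is flush. The cover and its grip are within 2 mm of where they stood shut at the start. The wax blank, clamp and tools look untouched.

**What went wrong or disagreed:**
- **Fingertip height:** the tips sit about 38 mm higher than the reported TCP. My first grasp closed on air above a bar, and I corrected for it from then on.
- **Knocked bar:** one bar was moved about 50 mm during the run. I found it again in the wrist and side pictures.
- **Top camera:** it read about 5 mm off in y compared with the other two, so I worked from the wrist and side views.
- **First press of the right key:** it briefly reached 40.6 N at the wrist. That load was on the fingertips, and I eased the later presses. It is just over the 40 N limit set for the arm and gripper body.

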